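# Turn out a freezer tray of frozen stock

### The job

Turn out the grey freezer tray that stands on edge in the oak plate rack: lift it out, hold it upside down over the clear part of the chopping board and rap it face down on the board until both frozen stock blocks have come loose, without letting them drop from a height. Leave both blocks lying flat on the board beside the one that is there already, and leave the empty tray face down in the middle of the ribbed drying mat. Do not disturb that block or anything else on the counter or in the rack.

Things in the scene. Friction and masses are not known exactly. Their poses are not given: they have to be found in the camera images.
- tray: Stiff grey freezer tray, 190 mm long (y), 64 wide (z), 40 deep (x), 0.24 kg empty, two cavities side by side along y. Origin: middle of the long edge opposite the handle, half depth. x points out of the mouth (rim at x=+20 mm, flat back at -20), z to the handle. Starts on that edge in a rack slot, z up, mouth away from the robot. Handle: bar 26 mm wide (y), x=-20 to -2, z=64 to 121 mm.
- tray_grip (a point): Middle of the handle where it is gripped: x=-11, y=0, z=98 mm in the tray's frame. Taken across its 26 mm width with the tool slanted 45 degrees, leaning forward towards the mouth side, half a turn about the tool's own axis brings the standing tray face down and level, handle towards the robot. Pressing on after the knock makes the handle pivot in the fingers.
- tray_mouth (a point): Middle of the tray's open mouth, in the plane of the rim (x = +20, y = 0, z = 32 mm in the tray's frame).
- cavity_l (a point): Where the centre of block_l lies while it sticks in the tray (in the cavity at the tray's +y end: x = -2.5, y = +46, z = 31 mm in the tray's frame).
- cavity_r (a point): The same for block_r (cavity at the tray's -y end: y = -46 mm).
- block_l: Frozen stock block in the +y cavity: 26 mm thick (x), 76 long (y), 50 wide (z), 0.104 kg; origin at its centre, axes as the tray's. It lies 9.5 mm below the rim. The cavity floor grips it with about five times its weight: turning over or setting the tray down slowly does not free it. Each knock of the rim on the board at 0.1 to 0.2 m/s makes it slip out; after 2 mm it drops. Usually 1 to 3 raps; they add up.
- block_r: The same block in the tray's -y cavity.
- rack: Fixed oak plate rack, 150 mm (x) by 200 (y); origin under its middle, on the counter; yaw within 0.2 rad. Things stand on its base, 14 mm high, between three rows of dowels (10 mm thick, tops at 70 mm) at x=-60, 0, +60 mm, two dowels a row at y=-65 and +65 mm: two slots 50 mm wide, centred at x=-30 and +30 mm.
- slab: Small dark chopping board that stands on edge in the rack's other slot: 18 mm thick (its x), 150 mm long (its y), 80 mm high, origin in the middle of its lower edge. Loose: leave it.
- board: Fixed wooden chopping board, 160 mm (its x) by 300 mm (its y), 18 mm thick; origin in the middle of its underside, on the counter. It lies to one side of the rack, the mat to the other. Its end towards its own +y holds the block already turned out; the rest is clear.
- block_done: A stock block turned out before, lying flat near the board's +y end: 76 mm (its x) by 50 mm (its y), 26 mm high, origin in the middle of its underside. Loose: leave it where it is.
- mat: Fixed ribbed drying mat, 160 mm (its x) by 230 mm (its y), 5 mm thick with 1 mm ribs; origin in the middle of its underside.
- mill: Tall pepper mill, 56 mm across, 215 mm high, upright beside the rack's far end, left or right; origin in the middle of its foot.
- oil: Tall oil bottle, 60 mm across, 235 mm high, upright beside the rack's far end, on the other side than the mill; origin in the middle of its foot.
- mug: White mug, 76 mm across, 85 mm high, handle to its +y, in front of the rack; origin in the middle of its foot.
- jar: Glass jar with a lid, 68 mm across, 95 mm high, in front of the rack beside the mug; origin in the middle of its foot.
- spatula: Spatula with a wooden handle, 200 mm long, its steel blade 65 mm wide, lying flat in front of the rack, across; origin in the middle of its underside, handle to its -x.
Not all that is in view belongs to the job. Leave any green look-alike of the tray alone.

How it is judged:
On the way, in this order (a step that is already met when the one before it is completed fails the run):
1. the tray, both blocks still in it, is held face down over the board (angle between tray's own x axis and vertical above 2.75 rad and distance between block_l and cavity_l below 0.01 m and distance between block_r and cavity_r below 0.01 m and x of tray_mouth in the frame of board between -0.08 and 0.08 m and y of tray_mouth in the frame of board between -0.12 and 0.12 m), for 0.1 s.
2. the tray is brought down face down on the board (it presses on the board, or its mouth comes within 4 mm of the top of the board) (angle between tray's own x axis and vertical above 2.75 rad and (contact force between tray and board above 1 N or z of tray_mouth in the frame of board below 0.022 m) and x of tray_mouth in the frame of board between -0.08 and 0.08 m and y of tray_mouth in the frame of board between -0.12 and 0.12 m).
3. both blocks lie flat on the board and the tray is lifted off them, its mouth at least 45 mm above the board (x of block_l in the frame of board between -0.075 and 0.075 m and y of block_l in the frame of board between -0.145 and 0.145 m and z of block_l in the frame of board between 0.026 and 0.037 m and angle between the x axis of each of block_l, block_r and the z axis of board, either way round below 0.15 rad and x of block_r in the frame of board between -0.075 and 0.075 m and y of block_r in the frame of board between -0.145 and 0.145 m and z of block_r in the frame of board between 0.026 and 0.037 m and z of tray_mouth in the frame of board above 0.063 m), for 0.1 s.
At the end, for the whole second after the job is handed in: Both blocks lie flat on the board (centres within 75 mm of its middle along x and 145 mm along y, faces level within 0.15 rad, at rest); the empty tray lies face down on the mat, its mouth's middle within 55 mm of the mat's middle and level within 0.14 rad, at rest (x of block_l in the frame of board between -0.075 and 0.075 m and y of block_l in the frame of board between -0.145 and 0.145 m and z of block_l in the frame of board between 0.026 and 0.037 m and angle between the x axis of each of block_l, block_r and the z axis of board, either way round below 0.15 rad and x of block_r in the frame of board between -0.075 and 0.075 m and y of block_r in the frame of board between -0.145 and 0.145 m and z of block_r in the frame of board between 0.026 and 0.037 m and horizontal distance between tray_mouth and mat below 0.055 m and angle between tray's own x axis and vertical above 3 rad and height (world z) of tray_mouth below 0.012 m and linear speed of each of tray, block_l, block_r below 0.02 m/s); the robot touches nothing.
It fails at once if a block falls out of the tray from a height (out of its cavity by 30 mm while its centre is over 100 mm above the counter) ((distance between block_l and cavity_l above 0.03 m and height (world z) of block_l above 0.1 m) or (distance between block_r and cavity_r above 0.03 m and height (world z) of block_r above 0.1 m)).
It fails at once if the block that already lay on the board is moved more than 15 mm (distance of block_done from where it was at the start of the episode above 0.015 m).
It fails at once if the mill, oil bottle, mug, jar, spatula or the small board in the rack is moved more than 20 mm (distance of any of mill, oil, mug, jar, spatula, slab from where it was at the start of the episode above 0.02 m).
It also fails if it takes over 72 s, if anything falls off the work surface, if the arm or the gripper's body presses on something with over 40 N, if the wrist force passes 120 N, or if a joint passes its speed limit or range.

### The arm

A 7-joint arm with a two-finger parallel gripper is mounted at the origin on the work surface. World frame = base frame: x ahead of the robot, y to its left, z up, the work surface at z = 0. Lengths are in m, angles in rad, forces in N, time in s.
With the tool pointing down it reaches from about 0.4 to 0.875 m from the base axis. Payload 19.3 kg.
Tool frame: the origin (TCP) lies midway between the tips of the shut fingers; the grasp point (between the pads) lies 19 mm behind it (arm.grasp_offset is the distance from the TCP to the grasp point, in m); z points along the fingers, y is the line along which they close (so a half turn about z gives the same grasp; the last joint's range is limited). The gripper opens to 85 mm and grips with 20 to 120 N. Pads are 22 mm wide; open, the fingers measure 114 mm over their backs; the gripper's body (76 mm by 85 mm) begins 54 mm behind the grasp point. The pads swing forward as they close: fully open they stand 13 mm farther back than shut.
Start: joints at [-1.357, 0.521, -0.036, 1.599, 0.021, 1.021, -0.113], TCP at [0.175, 0.6, 0.211] pointing down, gripper open.
Joint ranges: [-2.91, 2.91], [-0.3, 2.13], [-1.5, 1.42], [0.17, 2.43], [-1.26, 4.41], [0.16, 1.93], [-2.52, 2.52]. Speed limits (rad/s): [1.89, 1.89, 2.39, 2.39, 3.01, 3.01, 3.01].

### API

Orientations are given as a unit quaternion [x, y, z, w].
In Python, from station import arm, viewer, workorder gives the robot as it stands.
- The arm moves only by the tool arm_command, never from a script. Its argument "increments" is a list of rows, each an object with "translation": the shift along the tool's x, y, z in m, a list of three; "yaw": the turn about the tool's z in rad. In form: [{"translation": [x, y, z], "yaw": yaw}, ...]. A call has exactly 8 rows; each row shifts and turns the commanded pose from where the row before left it, along the tool's axes as they then stand; what a row does not reach is not made up. A row lasts 1/10 s, in which the tool goes at most 50 mm and 8.59 degrees, less where a joint would pass 70% of its speed; a pose out of reach is approached as far as the arm can. A call is refused whole if a number of a shift passes 0.05 or a number of a turn 0.15, either way. A call with a gripper value outside its range is refused whole. "hand" is the closure, from 0 (fully open) to 1 (shut), set as the call begins (left out, the last holds). The fingers move at their own pace and stop on an object; the grip force is fixed at half the most. Time passes only in rows, so rows that do not move let the fingers close, or fill a call up. It gives the time, the measured TCP pose, the force, the opening and the grip force at its end, in the units of the state.
- arm.get_obs(): the state, without advancing time (a new reading comes with each control period).
- viewer.snapshot(name): name is "scene" or "top" or "wrist"; returns a dict with "frame" (400x640x3 uint8, red, green, blue), "vfov" (degrees; the focal length in pixels is half the picture's height over the tangent of half this angle, whatever the lens; pixels are square), "cx", "cy" (the principal point, pixels), "k1" (the pictures are not rectified: a ray, as slopes to the right and down, at radius r is drawn at 1 + k1 r^2 times it, then the intrinsics apply), "R" (3x3) and "t" (3): a world point X has camera coordinates R X + t. Camera axes: x right, y down, z forward; pixel columns grow to the right and rows downward; lengths in m; the calibration is good to about 2 mm. A picture is of the moment at which its call begins. There is no depth.
- workorder.hand_in(): hands the job in; it is judged then, once.
The state is a dict: "time_s": time; "joint_positions": joint angles; "dq": joint speeds; "joint_efforts": joint torques, N m; "position": TCP position; "tool_rot": TCP orientation; "force": force on the tool from outside, world axes, zero at the start; "ft_torque": the same for the moment, N m; "finger_gap": opening from 0.0 (shut) to 1.0 (fully open); "grip_force": force on a finger pad.
Only numpy, scipy, OpenCV 4.12 (cv2) and the standard library are available. Lean on these libraries where they do the work, as an engineer would, in place of code of your own. Each camera call takes 0.05 s, during which the arm holds its last target. There are 200 camera calls.

## Working session

There is one attempt and no reset: what is moved stays moved. The work goes in short steps, Python scripts to look and compute and a tool call to move; the robot and the scene stay as the last step left them, time stands still between calls to the robot, and variables do not carry over. Pictures are saved under pics/ and viewed, at most 10 in all, crops included, and the job is handed in when it is done.

Besides the shell and the picture viewer there is one more tool, called after "Call:" by a JSON object that holds its "name" and its "arguments". arm_command: Moves the arm, as the interface text tells. Its arguments: {"type":"object","properties":{"increments":{"type":"array","items":{"type":"object","properties":{"translation":{"type":"array","items":{"type":"number"}},"yaw":{"type":"number"}}}},"hand":{"type":"number"}},"required":["increments"]}

```bash
mkdir -p pics; ls; python3 - <<'E'
from station import arm,viewer
import cv2,pickle
d={}
for n in("scene","top"):
    s=viewer.snapshot(n);d[n]=s
    cv2.imwrite(f"pics/{n}0.png",s["frame"][:,:,::-1])
    print(n,s["vfov"],s["cx"],s["cy"],s["k1"],s["R"],s["t"])
pickle.dump(d,open("s0.pkl","wb"))
o=arm.get_obs();print(o, arm.grasp_offset)
E
```

```text
pics
scene 51.01078183076421 325.53340757756763 197.54208619764827 -0.07408904568982194 [[-0.38242124  0.92388203  0.01399956]
 [ 0.64640085  0.27832883 -0.7104217 ]
 [-0.66024233 -0.26263102 -0.70363699]] [ 0.15968048 -0.27391914  1.68715525]
top 43.79101084116481 317.3578815105195 202.301323975466 -0.07645904718807925 [[ 0.0140572  -0.99979254 -0.01474008]
 [-0.98924832 -0.01175981 -0.14577201]
 [ 0.14556842  0.01663075 -0.9892084 ]] [0.05940575 0.53652089 1.43995523]
{'time_s': 0.1, 'joint_positions': array([-1.35720207,  0.52193525, -0.03635296,  1.59993256,  0.02120856,
        1.02107064, -0.11277469]), 'dq': array([-0.00074301, -0.00028784, -0.0005379 , -0.0010143 , -0.00073088,
       -0.00159638,  0.00027528]), 'joint_efforts': array([ 5.03488001e-03, -9.28474259e+01,  1.98480897e+00, -3.70530725e+01,
        1.82584865e-02,  5.27848300e-03, -4.58258319e-05]), 'position': array([0.17493525, 0.59970363, 0.21060154]), 'tool_rot': array([ 1.41401313e-01,  9.89952240e-01, -4.78785634e-04, -3.80659338e-05]), 'force': array([-1.06010041, -0.51220932,  0.81507288]), 'ft_torque': array([ 0.00262569, -0.01758134, -0.0394854 ]), 'grip_force': 0.0, 'finger_gap': 0.9980165578570159} 0.0187
```

View pics/scene0.png

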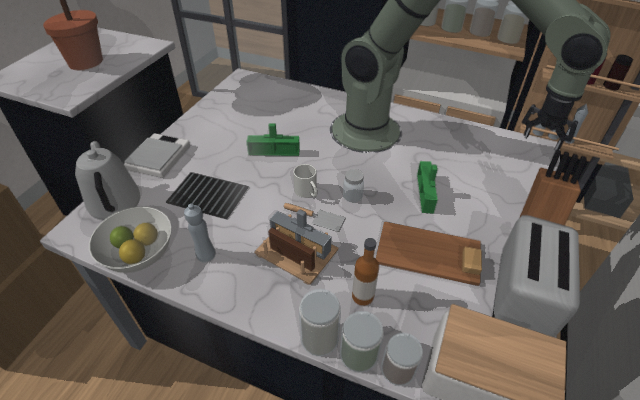

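View pics/top0.png

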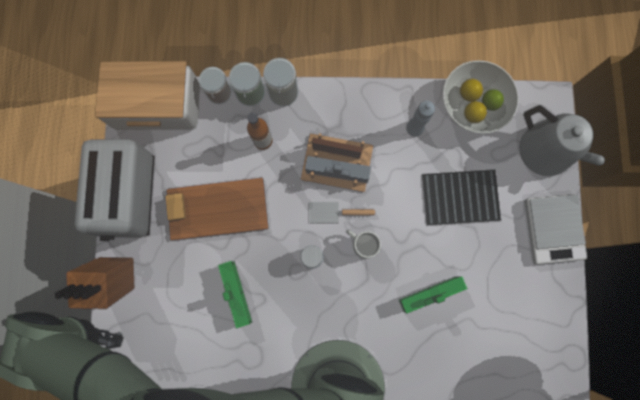

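The scene picture shows the rack at about (300,245), with the grey tray in its near slot and the slab behind it. The board is at (430,252) with block_done at (472,260), and the mat is at (208,195). In the top picture the rack is at (338,163), board (217,208), mat (461,197), oil (259,133), mill (421,118), mug (367,243), jar (311,257), and the spatula lies across at (342,212).

```bash
cat > h.py <<'E'
import numpy as np,cv2,pickle
from scipy.optimize import least_squares
def K(s):
    f=200/np.tan(np.radians(s["vfov"]/2));return f
def proj(s,X):
    c=np.atleast_2d(X)@np.array(s["R"]).T+np.array(s["t"]);m=c[:,:2]/c[:,2:]
    m=m*(1+s["k1"]*(m**2).sum(1,keepdims=True))
    return m*K(s)+[s["cx"],s["cy"]]
def ray(s,uv):
    d=(np.array(uv,float)-[s["cx"],s["cy"]])/K(s);m=d.copy()
    for _ in range(20): m=d/(1+s["k1"]*(m@m))
    R=np.array(s["R"]);return -R.T@np.array(s["t"]),R.T@np.r_[m,1]
def onplane(s,uv,z):
    o,d=ray(s,uv);return o+d*(z-o[2])/d[2]
def tri(obs):
    A=0;b=0
    for s,uv in obs:
        o,d=ray(s,uv);d=d/np.linalg.norm(d);P=np.eye(3)-np.outer(d,d);A=A+P;b=b+P@o
    return np.linalg.solve(A,b)
def crop(s,x0,y0,w,h,k): 
    return cv2.resize(s["frame"][y0:y0+h,x0:x0+w,::-1],None,fx=k,fy=k,interpolation=cv2.INTER_CUBIC)
E
python3 - <<'E'
from h import *
d=pickle.load(open("s0.pkl","rb"))
a=crop(d["scene"],245,190,110,100,7.2)
b=crop(d["top"],290,120,100,90,6)
cv2.imwrite("pics/c1.png",cv2.resize(a,(660,600)))
cv2.imwrite("pics/c2.png",b)
t=d["top"]
for n,uv,z in[("board TL",(166,187),.018),("TR",(265,179),.018),("BR",(268,231),.018),("BL",(169,239),.018),("mat",(422,174),.005),("",(496,170),.005),("",(500,221),.005),("",(427,225),.005),("done",(175,207),.044),
 ("jar",(312,257),.095),("mug",(367,243),.085),("oil",(259,125),.235),("mill",(426,108),.215),("spat",(342,212),.01)]:
    print(n,onplane(t,uv,z).round(3))
E
```

```text
board TL [0.581 0.532 0.018]
TR [0.609 0.227 0.018]
BR [0.45  0.214 0.018]
BL [0.422 0.513 0.018]
mat [ 0.632 -0.253  0.005]
 [ 0.648 -0.484  0.005]
 [ 0.49  -0.49   0.005]
 [ 0.475 -0.266  0.005]
done [0.516 0.492 0.044]
jar [0.372 0.078 0.095]
mug [ 0.414 -0.077  0.085]
oil [0.712 0.221 0.235]
mill [ 0.771 -0.226  0.215]
spat [ 0.511 -0.008  0.01 ]
```

View pics/c1.png

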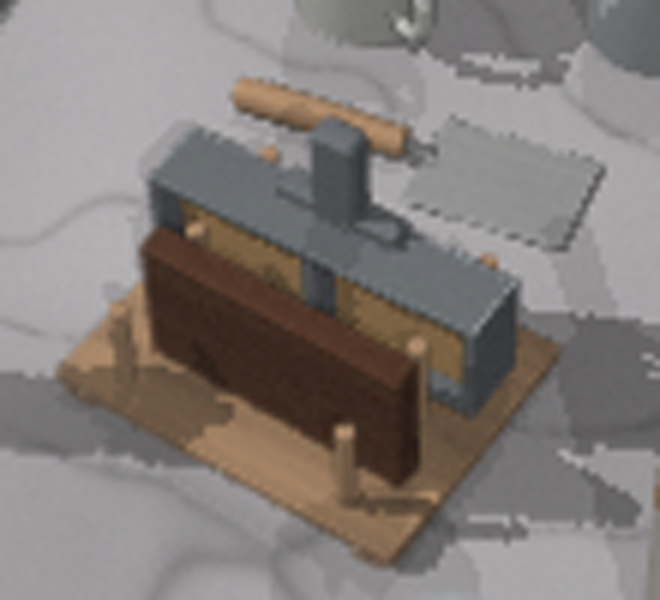

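View pics/c2.png

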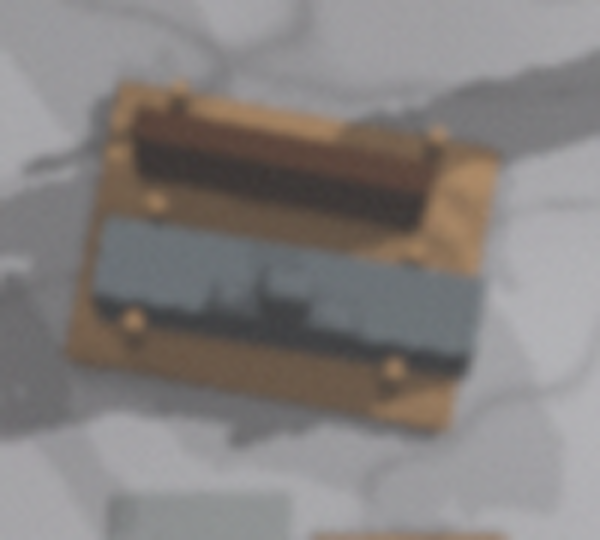

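The enlarged scene crop shows the tray's mouth corners at crop pixels (150,180) and (475,330), its back corners at (192,125) and (520,285), and the handle top near (340,130). The top crop shows the tray's top face corners at (108,218), (483,275), (467,357) and (95,297), with dowel tops at (133,322), (395,370), (155,202) and (413,250).

```bash
cat > fit.py <<'E'
from h import *
d=pickle.load(open("s0.pkl","rb"))
S=lambda x,y:(245+x/6-.4,190+y/6-.4)
T=lambda x,y:(290+x/6-.4,120+y/6-.4)
A=np.array([[.02,-.095,.064],[-.02,-.095,.064],[.02,.095,.064],[-.02,.095,.064]])
so=[S(150,180),S(190,125),S(475,332),S(520,285)]
to=[T(483,275),T(467,357),T(108,218),T(95,297)]
def X(p,M): 
    c,s=np.cos(p[3]),np.sin(p[3]);return M@np.array([[c,-s,0],[s,c,0],[0,0,1]]).T+p[:3]
def run(M,oo,use=("scene","top")):
    f=lambda p:np.concatenate([(proj(d[n],X(p,M))-np.array(oo[n])).ravel() for n in use])
    r=least_squares(f,[.63,0,.014,-.13],loss="soft_l1");return r.x,f(r.x)
if __name__=="__main__":
    oo={"scene":so,"top":to}
    for u in(("scene","top"),("scene",),("top",)):
        p,e=run(A,oo,u);print("tray",p.round(4),e.round(1))
    p,e=run(A,oo)
    print("mouth handle top pred scene",proj(d["scene"],X(p,np.array([[-.02,-.013,.121],[-.02,.013,.121],[-.002,-.013,.121],[-.002,.013,.121]]))).round(1))
    M=np.array([[-.06,-.065,.07],[-.06,.065,.07],[0,-.065,.07],[0,.065,.07],[.06,-.065,.07],[.06,.065,.07]])
    def fr(q):
        return (proj(d["top"],X([q[0],q[1],0,q[2]],M))-np.array([T(395,370),T(133,322),T(413,250),T(155,202),T(438,133),T(182,90)])).ravel()
    r=least_squares(fr,[.65,0,-.13]);print("rack",r.x.round(4),r.fun.round(1))
    for n,ob in(("board",[(166,187),(265,179),(268,231),(169,239)]),("mat",[(422,174),(496,170),(500,221),(427,225)])):
        P=np.array([onplane(d["top"],o,.018 if n=="board" else .005) for o in ob]);print(n,P.mean(0).round(3),P[0]-P[1],P[0]-P[3])
    for n,uv in(("done",(472,260)),):print(onplane(d["scene"],uv,.044))
E
python3 fit.py
python3 - <<'E'
from station import arm
print([x for x in dir(arm) if x[0]!='_'])
E
```

```text
tray [ 0.6353  0.0074  0.0082 -0.1478] [-0.7 -0.3  0.6  0.5  0.2  0.9 -0.  -0.7  0.6  0.4  1.3 -0.1 -0.6 -0.1
 -0.7 -0.1]
tray [ 0.6317  0.0055  0.004  -0.1468] [-0.5 -0.3  0.6  0.5  0.1  0.6 -0.2 -0.9]
tray [ 0.643   0.007  -0.0265 -0.1486] [-0.3  0.4  0.4 -0.3 -0.   0.2 -0.1 -0.2]
mouth handle top pred scene [[299.  208.2]
 [306.7 211.7]
 [295.5 212.1]
 [303.2 215.6]]
rack [ 0.6657  0.009  -0.1747] [-0.1 -0.2  0.  -0.2  0.5  0.2  0.2  0.3 -0.1  0.3 -0.5 -0.4]
board [0.515 0.371 0.018] [-0.02793033  0.30448776  0.        ] [0.15928196 0.01847087 0.        ]
mat [ 0.561 -0.373  0.005] [-0.01573763  0.23029229  0.        ] [0.15714768 0.01254624 0.        ]
[0.53229591 0.49590712 0.044     ]
['PlanningError', 'get_obs', 'grasp_offset']
```

The tray stands at about (0.634, 0.007), yaw −0.148, so its grip point is near (0.623, 0.009, 0.112). I'll go above the rack, then see how the arm behaves near its reach limit, because the commands give no direct tilt.

Call:
{"name": "arm_command", "arguments": {"increments": [{"translation": [-0.02, -0.02, -0.03], "yaw": 0}, {"translation": [-0.03, -0.03, -0.02], "yaw": 0}, {"translation": [-0.03, -0.03, -0.02], "yaw": 0}, {"translation": [-0.03, -0.03, -0.02], "yaw": 0}, {"translation": [-0.03, -0.03, -0.02], "yaw": 0}, {"translation": [-0.03, -0.03, -0.01], "yaw": 0}, {"translation": [-0.03, -0.03, -0.01], "yaw": 0}, {"translation": [-0.03, -0.03, -0.01], "yaw": 0}], "hand": 0}}

```text
time_s: 0.9
position: [0.3319, 0.313, 0.3515]
tool_rot: [0.141, 0.99, 0.0, -0.0]
force: [1.1, -0.2, 0.5]
finger_gap: 1.001
grip_force: 0.0
```

Call:
{"name": "arm_command", "arguments": {"increments": [{"translation": [-0.03, -0.03, 0], "yaw": -0.02}, {"translation": [-0.03, -0.03, 0], "yaw": -0.02}, {"translation": [-0.03, -0.03, 0], "yaw": -0.02}, {"translation": [-0.03, -0.03, 0], "yaw": -0.02}, {"translation": [-0.03, -0.03, 0], "yaw": -0.02}, {"translation": [-0.03, -0.03, 0], "yaw": -0.02}, {"translation": [-0.03, -0.03, 0], "yaw": -0.02}, {"translation": [-0.03, -0.03, 0], "yaw": 0}]}}

```text
time_s: 1.7
position: [0.5154, 0.028, 0.3511]
tool_rot: [0.071, 0.997, 0.0, 0.0]
force: [-0.5, 1.0, -0.4]
finger_gap: 1.003
grip_force: 0.0
```

```bash
cat > st.py <<'E'
from station import arm
import numpy as np
from scipy.spatial.transform import Rotation as Ro
np.set_printoptions(precision=4,suppress=True)
o=arm.get_obs();R=Ro.from_quat(o["tool_rot"]).as_matrix()
print("t",o["time_s"],"q",o["joint_positions"],"\npos",o["position"],"F",o["force"],"gap",o["finger_gap"],o["grip_force"])
print("tool x",R[:,0],"y",R[:,1],"z",R[:,2],"tilt",np.degrees(np.arccos(-R[2,2])))
E
python3 st.py
```

```text
t 1.7 q [-0.4805  0.2279  0.386   1.7005 -0.0904  1.2307  1.3546] 
pos [0.5154 0.028  0.3511] F [-0.5156  0.9814 -0.388 ] gap 1.0029466670491574 0.0
tool x [-0.9898  0.1424 -0.    ] y [0.1424 0.9898 0.0001] z [ 0.  0. -1.] tilt 0.0031459168906404038
```

Call:
{"name": "arm_command", "arguments": {"increments": [{"translation": [0, 0, -0.05], "yaw": 0}, {"translation": [0, 0, -0.05], "yaw": 0}, {"translation": [0, 0, -0.05], "yaw": 0}, {"translation": [0, 0, -0.05], "yaw": 0}, {"translation": [0, 0, -0.05], "yaw": 0}, {"translation": [0, 0, -0.05], "yaw": 0}, {"translation": [0, 0, -0.05], "yaw": 0}, {"translation": [0, 0, -0.05], "yaw": 0}]}}

```text
time_s: 2.5
position: [0.5022, 0.0288, 0.6803]
tool_rot: [0.072, 0.996, 0.006, 0.043]
force: [-0.5, -0.0, 0.0]
finger_gap: 1.002
grip_force: 0.0
```

```bash
python3 st.py
```

```text
t 2.5 q [-0.6069  0.1872  0.5972  0.9645 -0.1154  1.9323  1.3583] 
pos [0.5022 0.0288 0.6803] F [-0.5317 -0.0492  0.0122] gap 1.0019541131916572 0.0
tool x [-0.9859  0.144  -0.0849] y [0.1431 0.9896 0.0175] z [ 0.0865  0.0051 -0.9962] tilt 4.9721065719414
```

Pushing past the wrist limit leans the tool forward, by 5° so far. Next I check whether that lean stays after backing off.

Call:
{"name": "arm_command", "arguments": {"increments": [{"translation": [0, 0, -0.05], "yaw": 0}, {"translation": [0, 0, -0.05], "yaw": 0}, {"translation": [0, 0, -0.05], "yaw": 0}, {"translation": [0, 0, -0.05], "yaw": 0}, {"translation": [0, 0, 0.05], "yaw": 0}, {"translation": [0, 0, 0.05], "yaw": 0}, {"translation": [0, 0, 0.05], "yaw": 0}, {"translation": [0, 0, 0.05], "yaw": 0}]}}

```text
time_s: 3.3
position: [0.5143, 0.0306, 0.5455]
tool_rot: [0.071, 0.991, 0.016, 0.109]
force: [2.3, 0.8, 0.4]
finger_gap: 0.996
grip_force: 0.0
```

```bash
python3 st.py
```

```text
t 3.3 q [-1.1713 -0.0028  0.9983  1.4885  0.0246  1.4359  1.2554] 
pos [0.5143 0.0306 0.5455] F [2.3269 0.8192 0.3736] gap 0.9958614108102447 0.0
tool x [-0.9665  0.1432 -0.2131] y [0.1365 0.9896 0.0463] z [ 0.2175  0.0156 -0.9759] tilt 12.594809345740618
```

The lean stays when I back off, now 12.6°, so I can build it up in steps. I'll fit a quick kinematic model from the poses seen so far to plan the way to 45°.

```bash
cat > kin.py <<'E'
import numpy as np, itertools
from scipy.optimize import least_squares
from scipy.spatial.transform import Rotation as Ro
D=[([-1.35720207,0.52193525,-0.03635296,1.59993256,0.02120856,1.02107064,-0.11277469],[0.17493525,0.59970363,0.21060154],[1.41401313e-01,9.89952240e-01,-4.78785634e-04,-3.80659338e-05])]
Z=lambda a:Ro.from_euler("z",a);Y=lambda a:Ro.from_euler("y",a)
def rots(q,s,o):
    R=[];c=Ro.identity()
    for i in range(7):
        c=c*(Y(s[i]*q[i]+o[i]) if i%2 else Z(s[i]*q[i]+o[i]));R.append(c)
    return R
def fk(q,s,o,L):
    R=rots(q,s,o);p=np.array([0,0,L[0]])
    for i,r in((1,R[1]),(3,R[3]),(5,R[5])): p=p+r.apply([0,0,L[(i+1)//2]])
    return p,R[6]
E
python3 - <<'E'
from kin import *
def mat(x,y,z): return np.array([x,y,z]).T
obs=[(D[0][0],D[0][1],Ro.from_quat(D[0][2])),
([-0.4805,0.2279,0.386,1.7005,-0.0904,1.2307,1.3546],[.5154,.028,.3511],Ro.from_matrix(mat([-.9898,.1424,0],[.1424,.9898,.0001],[0,0,-1]))),
([-0.6069,0.1872,0.5972,0.9645,-0.1154,1.9323,1.3583],[.5022,.0288,.6803],Ro.from_matrix(mat([-.9859,.144,-.0849],[.1431,.9896,.0175],[.0865,.0051,-.9962]))),
([-1.1713,-0.0028,0.9983,1.4885,0.0246,1.4359,1.2554],[.5143,.0306,.5455],Ro.from_matrix(mat([-.9665,.1432,-.2131],[.1365,.9896,.0463],[.2175,.0156,-.9759])))]
best=[]
for s1,s3,s5,s7 in itertools.product((1,-1),repeat=4):
    s=[s1,1,s3,1,s5,1,s7]
    def f(v):
        o=np.zeros(7);o[[0,2,4,6]]=v[:4];e=[]
        for q,p,R in obs:
            P,Q=fk(q,s,o,v[4:]);e+=list(P-p)+list((R.inv()*Q).as_rotvec())
        return e
    for o1,o7 in itertools.product((0,1.57,3.14,-1.57),repeat=2):
        r=least_squares(f,[o1,0,0,o7,.3,.4,.4,.3]);best.append((r.cost,s,r.x.round(4)))
best.sort(key=lambda b:b[0]);[print(b) for b in best[:4]]
E
```

```text
(np.float64(0.00018715191705988236), [-1, 1, -1, 1, -1, 1, -1], array([-0.0826, -0.0249,  0.0127, -4.82  ,  0.3818,  0.5122,  0.4308,
        0.3911]))
(np.float64(0.00018715191705988553), [-1, 1, -1, 1, -1, 1, -1], array([-0.0826, -0.0249,  0.0127,  1.4632,  0.3818,  0.5122,  0.4308,
        0.3911]))
(np.float64(0.00018715191705988903), [-1, 1, -1, 1, -1, 1, -1], array([-0.0826, -0.0249,  0.0127,  1.4632,  0.3818,  0.5122,  0.4308,
        0.3911]))
(np.float64(0.00018715191705990058), [-1, 1, -1, 1, -1, 1, -1], array([-0.0826, -0.0249,  0.0127,  1.4632,  0.3818,  0.5122,  0.4308,
        0.3911]))
```

Call:
{"name": "arm_command", "arguments": {"increments": [{"translation": [-0.007, -0.04, -0.028], "yaw": 0}, {"translation": [-0.007, -0.04, -0.028], "yaw": 0}, {"translation": [-0.007, -0.04, -0.028], "yaw": 0}, {"translation": [-0.012, -0.02, -0.044], "yaw": 0}, {"translation": [-0.012, 0, -0.048], "yaw": 0}, {"translation": [-0.012, 0, -0.048], "yaw": 0}, {"translation": [-0.014, 0, -0.048], "yaw": 0}, {"translation": [-0.016, 0, -0.047], "yaw": 0}]}}

```text
time_s: 4.1
position: [0.5091, -0.1138, 0.7178]
tool_rot: [0.072, 0.992, 0.012, 0.104]
force: [-0.2, 0.3, -0.6]
finger_gap: 0.999
grip_force: 0.0
```

Call:
{"name": "arm_command", "arguments": {"increments": [{"translation": [-0.017, 0, -0.047], "yaw": 0}, {"translation": [-0.018, 0, -0.046], "yaw": 0}, {"translation": [-0.019, 0, -0.046], "yaw": 0}, {"translation": [-0.02, 0, -0.045], "yaw": 0}, {"translation": [-0.021, 0, -0.045], "yaw": 0}, {"translation": [-0.022, 0, -0.044], "yaw": 0}, {"translation": [-0.023, 0, -0.044], "yaw": 0}, {"translation": [-0.024, 0, -0.043], "yaw": 0}]}}

```text
time_s: 4.9
position: [0.5182, -0.1156, 0.8529]
tool_rot: [0.072, 0.968, -0.003, 0.242]
force: [0.3, -0.2, 0.1]
finger_gap: 1.0
grip_force: 0.0
```

```bash
python3 st.py
```

```text
t 4.9 q [-0.1595  0.1753  0.4681  0.5628 -0.1816  1.9326  1.5978] 
pos [ 0.5182 -0.1156  0.8529] F [ 0.312  -0.1886  0.0861] gap 1.0001054524265551 0.0
tool x [-0.8726  0.1385 -0.4684] y [0.1417 0.9895 0.0286] z [ 0.4675 -0.0414 -0.883 ] tilt 27.989322031834398
```

Call:
{"name": "arm_command", "arguments": {"increments": [{"translation": [-0.024, -0.01, -0.042], "yaw": 0}, {"translation": [-0.025, -0.01, -0.041], "yaw": 0}, {"translation": [-0.027, -0.01, -0.04], "yaw": 0}, {"translation": [-0.028, -0.01, -0.039], "yaw": 0}, {"translation": [-0.03, -0.01, -0.038], "yaw": 0}, {"translation": [-0.031, 0, -0.037], "yaw": 0}, {"translation": [-0.033, 0, -0.036], "yaw": 0}, {"translation": [-0.034, 0, -0.035], "yaw": 0}]}}

```text
time_s: 5.7
position: [0.4897, -0.1515, 0.977]
tool_rot: [0.074, 0.922, -0.024, 0.378]
force: [0.5, 0.1, -0.2]
finger_gap: 0.997
grip_force: 0.0
```

```bash
python3 st.py
```

```text
t 5.7 q [ 0.0447  0.1891  0.4885  0.2613 -0.3545  1.9326  1.6402] 
pos [ 0.4897 -0.1515  0.977 ] F [ 0.4627  0.0903 -0.1933] gap 0.996959951514212 0.0
tool x [-0.7028  0.1182 -0.7015] y [0.1538 0.988  0.0124] z [ 0.6946 -0.0992 -0.7126] tilt 44.55670804936566
```

The slant is now 44.6° with a heading of −0.142 rad, which matches the tray's −0.148. I'll level the last bit with a small yaw and descend to the pre-grasp.

Call:
{"name": "arm_command", "arguments": {"increments": [{"translation": [0.02, 0.005, 0.02], "yaw": -0.018}, {"translation": [0.03, 0.01, 0.03], "yaw": 0}, {"translation": [0.03, 0.01, 0.03], "yaw": 0}, {"translation": [0.03, 0.01, 0.03], "yaw": 0}, {"translation": [0.03, 0.01, 0.03], "yaw": 0}, {"translation": [0.03, 0.01, 0.03], "yaw": 0}, {"translation": [0.03, 0.01, 0.03], "yaw": 0}, {"translation": [0.03, 0.01, 0.03], "yaw": 0}]}}

```text
time_s: 6.5
position: [0.4958, -0.0858, 0.7484]
tool_rot: [0.087, 0.921, -0.015, 0.379]
force: [1.2, -0.9, 1.7]
finger_gap: 0.998
grip_force: 0.0
```

Call:
{"name": "arm_command", "arguments": {"increments": [{"translation": [0.03, 0.01, 0.03], "yaw": 0}, {"translation": [0.03, 0.01, 0.03], "yaw": 0}, {"translation": [0.03, 0.01, 0.03], "yaw": 0}, {"translation": [0.03, 0.01, 0.03], "yaw": 0}, {"translation": [0.03, 0.01, 0.03], "yaw": 0}, {"translation": [0.03, 0.01, 0.03], "yaw": 0}, {"translation": [0.03, 0.01, 0.03], "yaw": 0}, {"translation": [0.0, 0.0, 0.0], "yaw": 0}]}}

```text
time_s: 7.3
position: [0.5057, -0.0144, 0.488]
tool_rot: [0.085, 0.923, -0.016, 0.376]
force: [-1.2, -1.0, 0.6]
finger_gap: 1.0
grip_force: 0.0
```

```bash
python3 st.py; python3 - <<'E'
from station import viewer
import pickle,cv2
s=viewer.snapshot("wrist");pickle.dump(s,open("w1.pkl","wb"))
cv2.imwrite("pics/w1.png",s["frame"][:,:,::-1])
E
```

```text
t 7.3 q [ 0.1968 -0.2781 -0.3485  2.0636  0.2124  0.6085  1.083 ] 
pos [ 0.5057 -0.0144  0.488 ] F [-1.2413 -1.0124  0.595 ] gap 1.0003477543572972 0.0
tool x [-0.703   0.145  -0.6962] y [0.1691 0.985  0.0344] z [ 0.6908 -0.0936 -0.717 ] tilt 44.19160859860596
```

View pics/w1.png

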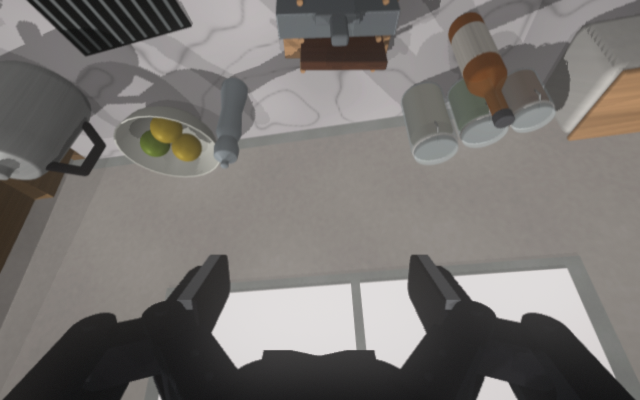

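The wrist view shows the tray and its handle at about (340,30), ahead and below the tool; nothing is in the way. The roll drifted a little. Before going lower I'll check with the model that the slanted pose stays within the joint ranges.

```bash
cat >> kin.py <<'E'
S=[-1,1,-1,1,-1,1,-1];O=np.zeros(7);O[[0,2,4,6]]=[-.0826,-.0249,.0127,1.4632];LL=[.3818,.5122,.4308,.3911]
LO=np.array([-2.91,-.3,-1.5,.17,-1.26,.16,-2.52]);HI=np.array([2.91,2.13,1.42,2.43,4.41,1.93,2.52])
def Rt(head,tilt,roll=0,turn=0):
    # slanted tool: z=(sin t cos h, sin t sin h,-cos t), y horizontal
    z=np.array([np.sin(tilt)*np.cos(head),np.sin(tilt)*np.sin(head),-np.cos(tilt)]);y=np.array([-np.sin(head),np.cos(head),0])
    return Ro.from_matrix(np.array([np.cross(y,z),y,z]).T)*Z(turn)
def ik(p,R,q0,w=.02):
    def f(q):
        P,Q=fk(q,S,O,LL);return np.r_[(P-p)*10,(R.inv()*Q).as_rotvec()*5,(q-q0)*w]
    r=least_squares(f,np.clip(q0,LO+.01,HI-.01),bounds=(LO,HI));P,Q=fk(r.x,S,O,LL)
    return r.x,np.linalg.norm(P-p),(R.inv()*Q).magnitude()
E
python3 - <<'E'
from kin import *
np.set_printoptions(precision=2,suppress=True)
q0=np.array([.1968,-.2781,-.3485,2.0636,.2124,.6085,1.083])
print(fk(q0,S,O,LL)[0],fk(q0,S,O,LL)[1].as_matrix())
a=np.array([.506,-.014,.488]);b=np.array([.532,.022,.205]);c=np.array([.636,.007,.0985])
pts=[a+(b-a)*k/8 for k in range(9)]+[b+(c-b)*k/6 for k in range(1,7)]
q=q0
for p in pts:
    q,ep,er=ik(p,Rt(-.142,.785),q);print(p,q,round(ep,3),round(er,3))
print("global at grasp:")
rng=np.random.default_rng(0);sol=[]
for _ in range(60):
    q,ep,er=ik(c,Rt(-.142,.785),rng.uniform(LO,HI),.0005)
    if ep<.005 and er<.02: sol.append(q)
print(len(sol));[print(s) for s in sol[:10]]
E
```

```text
[ 0.55 -0.02  0.5 ] [[-0.71  0.2   0.68]
 [ 0.13  0.98 -0.15]
 [-0.69 -0.02 -0.72]]
[ 0.51 -0.01  0.49] [-0.2  -0.3  -0.03  2.12  0.35  0.6   0.99] 0.026 0.023
[ 0.51 -0.01  0.45] [-0.21 -0.3  -0.03  2.21  0.42  0.51  0.9 ] 0.015 0.011
[ 0.51 -0.01  0.42] [-0.19 -0.3  -0.05  2.29  0.48  0.42  0.83] 0.0 0.0
[ 0.52 -0.    0.38] [-0.1  -0.25 -0.14  2.35  0.58  0.32  0.71] 0.0 0.0
[0.52 0.   0.35] [ 0.07 -0.19 -0.31  2.41  0.78  0.21  0.49] 0.0 0.0
[0.52 0.01 0.31] [ 0.2  -0.11 -0.46  2.43  1.22  0.18  0.02] 0.007 0.011
[0.53 0.01 0.28] [ 0.18 -0.01 -0.49  2.43  1.61  0.24 -0.4 ] 0.018 0.028
[0.53 0.02 0.24] [ 0.17  0.11 -0.53  2.43  1.87  0.33 -0.67] 0.027 0.042
[0.53 0.02 0.2 ] [ 0.17  0.23 -0.57  2.43  2.03  0.44 -0.84] 0.035 0.052
[0.55 0.02 0.19] [ 0.2   0.32 -0.6   2.43  2.17  0.51 -0.95] 0.029 0.042
[0.57 0.02 0.17] [ 0.22  0.41 -0.62  2.43  2.28  0.59 -1.03] 0.022 0.03
[0.58 0.01 0.15] [ 0.24  0.5  -0.63  2.43  2.38  0.67 -1.08] 0.013 0.017
[0.6  0.01 0.13] [ 0.26  0.57 -0.63  2.43  2.46  0.74 -1.12] 0.003 0.004
[0.62 0.01 0.12] [ 0.26  0.64 -0.61  2.4   2.5   0.78 -1.13] 0.0 0.0
[0.64 0.01 0.1 ] [ 0.26  0.7  -0.6   2.36  2.53  0.79 -1.13] 0.0 0.0
global at grasp:
35
[ 0.75  1.41 -1.46  2.36  2.35  1.49 -0.31]
[ 0.66  1.09 -1.2   2.36  2.34  1.19 -0.6 ]
[-0.17  0.62 -0.08  2.36  2.8   0.64 -1.56]
[ 0.22  0.69 -0.55  2.36  2.55  0.78 -1.16]
[-0.54  0.65  0.38  2.36  3.12  0.59 -2.01]
[ 0.74  1.35 -1.42  2.36  2.34  1.43 -0.37]
[ 0.76  1.46 -1.5   2.36  2.36  1.53 -0.27]
[ 0.6   0.97 -1.08  2.36  2.36  1.09 -0.71]
[ 0.69  1.14 -1.26  2.36  2.34  1.25 -0.54]
[-0.65  0.69  0.52  2.36  3.25  0.59 -2.18]
```

```bash
cat > obs.py <<'E'
from kin import *
def mk(q,p,x,y,z): return (np.array(q),np.array(p),Ro.from_matrix(np.array([x,y,z]).T))
obs=[(np.array(D[0][0]),np.array(D[0][1]),Ro.from_quat(D[0][2])),
mk([-0.4805,0.2279,0.386,1.7005,-0.0904,1.2307,1.3546],[.5154,.028,.3511],[-.9898,.1424,0],[.1424,.9898,.0001],[0,0,-1]),
mk([-0.6069,0.1872,0.5972,0.9645,-0.1154,1.9323,1.3583],[.5022,.0288,.6803],[-.9859,.144,-.0849],[.1431,.9896,.0175],[.0865,.0051,-.9962]),
mk([-1.1713,-0.0028,0.9983,1.4885,0.0246,1.4359,1.2554],[.5143,.0306,.5455],[-.9665,.1432,-.2131],[.1365,.9896,.0463],[.2175,.0156,-.9759]),
mk([-0.1595,0.1753,0.4681,0.5628,-0.1816,1.9326,1.5978],[.5182,-.1156,.8529],[-.8726,.1385,-.4684],[.1417,.9895,.0286],[.4675,-.0414,-.883]),
mk([0.0447,0.1891,0.4885,0.2613,-0.3545,1.9326,1.6402],[.4897,-.1515,.977],[-.7028,.1182,-.7015],[.1538,.988,.0124],[.6946,-.0992,-.7126]),
mk([0.1968,-0.2781,-0.3485,2.0636,0.2124,0.6085,1.083],[.5057,-.0144,.488],[-.703,.145,-.6962],[.1691,.985,.0344],[.6908,-.0936,-.717])]
E
python3 - <<'E'
from obs import *
np.set_printoptions(precision=4,suppress=True)
def f2(v):
    o=v[:7];L=v[7:11];a=v[11:17].reshape(3,2);e=[]
    for q,p,R in obs:
        Rr=rots(q,S,o);P=np.array([0,0,L[0]])
        for k,i in enumerate((1,3,5)): P=P+Rr[i].apply([a[k,0],a[k,1],L[k+1]])
        e+=list(P-p)+list((R.inv()*Rr[6]).as_rotvec())
    return np.array(e)
r=least_squares(f2,np.r_[O,LL,np.zeros(6)]);print(r.cost,r.x);print(f2(r.x).reshape(-1,6))
E
```

```text
1.7630685864013893e-08 [ 0.0001 -0.     -0.     -0.0002 -0.      0.0003  1.5709  0.3203  0.5298
  0.4208  0.3481 -0.     -0.0214  0.0001 -0.0372  0.0001 -0.0006]
[[-0.     -0.      0.     -0.     -0.      0.    ]
 [ 0.      0.      0.     -0.     -0.     -0.    ]
 [-0.     -0.     -0.      0.0001 -0.      0.0001]
 [-0.      0.     -0.     -0.      0.      0.    ]
 [ 0.     -0.      0.     -0.0001  0.     -0.    ]
 [ 0.     -0.     -0.     -0.     -0.0001 -0.    ]
 [ 0.      0.     -0.      0.      0.0001 -0.    ]]
```

The model now fits exactly. I'll recheck the route and the grasp pose, plus the turned-over poses over the board and the mat.

```bash
cat >> kin.py <<'E'
O=np.zeros(7);O[6]=np.pi/2;LL=np.array([.3203,.5298,.4208,.3481]);AY=[-.0214,-.0372,0]
def fk(q,s,o,L):
    R=rots(q,s,o);p=np.array([0,0,L[0]])
    for k,i in enumerate((1,3,5)): p=p+R[i].apply([0,AY[k],L[k+1]])
    return p,R[6]
E
python3 - <<'E'
from kin import *
np.set_printoptions(precision=2,suppress=True)
q0=np.array([.1968,-.2781,-.3485,2.0636,.2124,.6085,1.083])
def walk(q,pts,turns=None,head=-.142):
    for i,p in enumerate(pts):
        q,ep,er=ik(p,Rt(head,.785,0,0 if turns is None else turns[i]),q);print(p,q,round(ep,3),round(er,3))
    return q
W=lambda a,b,n:[np.array(a)+(np.array(b)-a)*k/n for k in range(1,n+1)]
print("out and down");q=walk(q0,W([.506,-.014,.488],[.64,.007,.45],4)+W([.64,.007,.45],[.636,.007,.0985],10))
print("lift");q=walk(q,W([.636,.007,.0985],[.62,.007,.35],5))
print("to board");q=walk(q,W([.62,.007,.35],[.46,.34,.35],5))
for s in(1,-1):
    print("turn",s);walk(q,[[.46,.34,.35]]*6,[s*np.pi*k/6 for k in range(1,7)])
E
```

```text
out and down
[ 0.54 -0.01  0.48] [ 0.22 -0.21 -0.4   2.04  0.31  0.56  1.03] 0.0 0.0
[ 0.57 -0.    0.47] [ 0.24 -0.13 -0.44  2.01  0.4   0.54  0.94] 0.0 0.0
[0.61 0.   0.46] [ 0.23 -0.05 -0.46  1.97  0.5   0.53  0.85] 0.0 0.0
[0.64 0.01 0.45] [ 0.21  0.02 -0.47  1.92  0.59  0.53  0.76] 0.0 0.0
[0.64 0.01 0.41] [ 0.19  0.05 -0.46  1.98  0.72  0.47  0.62] 0.0 0.0
[0.64 0.01 0.38] [ 0.16  0.09 -0.44  2.04  0.89  0.42  0.44] 0.0 0.0
[0.64 0.01 0.34] [ 0.12  0.13 -0.41  2.1   1.11  0.38  0.22] 0.0 0.0
[0.64 0.01 0.31] [ 0.09  0.18 -0.39  2.15  1.36  0.36 -0.04] 0.0 0.0
[0.64 0.01 0.27] [ 0.11  0.24 -0.42  2.19  1.63  0.38 -0.32] 0.0 0.0
[0.64 0.01 0.24] [ 0.15  0.31 -0.48  2.22  1.85  0.44 -0.54] 0.0 0.0
[0.64 0.01 0.2 ] [ 0.18  0.39 -0.53  2.25  2.01  0.51 -0.69] 0.0 0.0
[0.64 0.01 0.17] [ 0.21  0.48 -0.57  2.27  2.14  0.6  -0.8 ] 0.0 0.0
[0.64 0.01 0.13] [ 0.22  0.57 -0.6   2.29  2.23  0.69 -0.88] 0.0 0.0
[0.64 0.01 0.1 ] [ 0.22  0.66 -0.61  2.3   2.31  0.78 -0.93] 0.0 0.0
lift
[0.63 0.01 0.15] [ 0.21  0.53 -0.59  2.29  2.19  0.66 -0.85] 0.0 0.0
[0.63 0.01 0.2 ] [ 0.2   0.4  -0.56  2.27
[... 762 characters left out ...]
9  0.24 -0.81  2.    1.09  1.15 -1.99] 0.0 0.0
[0.46, 0.34, 0.35] [-0.51  0.23 -0.78  2.    1.09  1.14 -2.51] 0.0 0.0
[0.46, 0.34, 0.35] [-2.16  0.41  1.29  2.07  0.51  0.63 -2.52] 0.0 0.0
[0.46, 0.34, 0.35] [-2.07  0.64  1.42  2.02 -0.03  0.53 -2.52] 0.03 0.033
turn -1
[0.46, 0.34, 0.35] [-0.37  0.27 -0.96  2.    1.12  1.2   0.08] 0.0 0.0
[0.46, 0.34, 0.35] [-0.34  0.28 -1.    1.99  1.13  1.21  0.6 ] 0.0 0.0
[0.46, 0.34, 0.35] [-0.31  0.29 -1.04  1.99  1.14  1.23  1.12] 0.0 0.0
[0.46, 0.34, 0.35] [-0.28  0.31 -1.08  1.99  1.16  1.25  1.64] 0.0 0.0
[0.46, 0.34, 0.35] [-0.25  0.32 -1.12  1.99  1.17  1.27  2.16] 0.0 0.0
[0.46, 0.34, 0.35] [-0.11  0.57 -1.5   2.02  1.34  1.58  2.52] 0.016 0.031
```

```bash
cat > plan.py <<'E'
from kin import *
np.set_printoptions(precision=2,suppress=True)
def walk(q,pts,turns=None,head=-.142,pr=True):
    for i,p in enumerate(pts):
        q,ep,er=ik(p,Rt(head,.785,0,0 if turns is None else turns[i]),q)
        if pr:print(np.array(p),q,round(ep,3),round(er,3))
    return q
W=lambda a,b,n:[np.array(a)+(np.array(b)-a)*k/n for k in range(1,n+1)]
E
python3 - <<'E'
from plan import *
q0=np.array([.22,.66,-.61,2.3,2.31,.78,-.93])
q=walk(q0,W([.636,.007,.0985],[.62,.007,.35],5),pr=0)
q=walk(q,W([.62,.007,.35],[.468,.333,.35],5),pr=0)
q=walk(q,W([.468,.333,.35],[.468,.333,.2],4))
print("turn at .2");q=walk(q,[[.468,.333,.2]]*8,[-np.pi*k/8 for k in range(1,9)])
print("down");q=walk(q,W([.468,.333,.2],[.468,.333,.04],4),[-np.pi]*4)
print("up, to mat");q=walk(q,W([.468,.333,.04],[.468,.333,.3],4)+W([.468,.333,.3],[.51,-.366,.3],8)+W([.51,-.366,.3],[.51,-.366,.03],6),[-np.pi]*20)
E
```

```text
[0.47 0.33 0.31] [-0.41  0.31 -0.9   2.05  1.19  1.15 -0.52] 0.0 0.0
[0.47 0.33 0.28] [-0.44  0.38 -0.88  2.09  1.27  1.15 -0.63] 0.0 0.0
[0.47 0.33 0.24] [-0.48  0.45 -0.86  2.13  1.34  1.16 -0.74] 0.0 0.0
[0.47 0.33 0.2 ] [-0.51  0.52 -0.83  2.16  1.42  1.17 -0.84] 0.0 0.0
turn at .2
[0.47 0.33 0.2 ] [-0.51  0.52 -0.84  2.16  1.42  1.17 -0.44] 0.0 0.0
[0.47 0.33 0.2 ] [-0.5   0.52 -0.84  2.16  1.42  1.17 -0.05] 0.0 0.0
[0.47 0.33 0.2 ] [-0.5   0.52 -0.84  2.16  1.42  1.17  0.34] 0.0 0.0
[0.47 0.33 0.2 ] [-0.5   0.52 -0.85  2.16  1.42  1.18  0.73] 0.0 0.0
[0.47 0.33 0.2 ] [-0.5   0.53 -0.85  2.16  1.42  1.18  1.13] 0.0 0.0
[0.47 0.33 0.2 ] [-0.49  0.53 -0.85  2.16  1.42  1.18  1.52] 0.0 0.0
[0.47 0.33 0.2 ] [-0.49  0.53 -0.86  2.16  1.42  1.18  1.91] 0.0 0.0
[0.47 0.33 0.2 ] [-0.49  0.53 -0.86  2.16  1.42  1.18  2.3 ] 0.0 0.0
down
[0.47 0.33 0.16] [-0.52  0.61 -0.83  2.18  1.51  1.2   2.2 ] 0.0 0.0
[0.47 0.33 0.12] [-0.55  0.7  -0.8   2.2   1.59  1.22  2.11] 0.0 0.0
[0.47 0.33 0.08] [-0.57  0.79 -0.77  2.21  1.66  1.25  2.02] 0.0 0.0
[0.47 0.33 0.04] [-0.6   0.88 -0.74  2.21  1.74  
[... 647 characters left out ...]
2.17  0.16  2.52] 0.016 0.017
[ 0.5  -0.19  0.3 ] [ 1.61  0.22 -1.4   2.39  2.4   0.16  2.52] 0.02 0.042
[ 0.5  -0.28  0.3 ] [ 1.59  0.35 -1.24  2.33  2.59  0.16  2.52] 0.032 0.073
[ 0.51 -0.37  0.3 ] [ 1.59  0.46 -1.12  2.24  2.73  0.16  2.52] 0.047 0.114
[ 0.51 -0.37  0.26] [ 1.54  0.51 -1.05  2.24  2.78  0.16  2.52] 0.031 0.077
[ 0.51 -0.37  0.21] [ 1.5   0.57 -0.99  2.22  2.82  0.16  2.52] 0.016 0.041
[ 0.51 -0.37  0.16] [ 1.46  0.64 -0.93  2.2   2.88  0.16  2.52] 0.003 0.007
[ 0.51 -0.37  0.12] [ 1.43  0.73 -0.88  2.21  2.93  0.24  2.52] 0.0 0.0
[ 0.51 -0.37  0.07] [ 1.39  0.83 -0.83  2.22  2.99  0.33  2.52] 0.0 0.0
[ 0.51 -0.37  0.03] [ 1.36  0.92 -0.79  2.22  3.05  0.41  2.52] 0.0 0.0
```

Call:
{"name": "arm_command", "arguments": {"increments": [{"translation": [-0.004, 0.005, 0.02], "yaw": -0.007}, {"translation": [-0.004, 0.005, 0.02], "yaw": -0.007}, {"translation": [-0.004, 0.005, 0.02], "yaw": -0.007}, {"translation": [-0.004, 0.005, 0.02], "yaw": -0.007}, {"translation": [-0.004, 0.005, 0.02], "yaw": -0.007}, {"translation": [-0.004, 0.005, 0.02], "yaw": -0.007}, {"translation": [-0.004, 0.005, 0.02], "yaw": -0.007}, {"translation": [-0.004, 0.004, 0.014], "yaw": 0}]}}

```text
time_s: 8.15
position: [0.6453, 0.0044, 0.4087]
tool_rot: [0.064, 0.923, -0.026, 0.38]
force: [-0.7, 0.2, 0.2]
finger_gap: 1.001
grip_force: 0.0
```

```bash
python3 st.py
```

```text
t 8.15 q [ 0.2616  0.0751 -0.5274  1.9785  0.7433  0.4614  0.6146] 
pos [0.6453 0.0044 0.4087] F [-0.7053  0.2411  0.201 ] gap 1.000795708611671 0.0
tool x [-0.7035  0.0983 -0.7039] y [0.1372 0.9905 0.0013] z [ 0.6973 -0.0957 -0.7103] tilt 44.73790289809175
```

Call:
{"name": "arm_command", "arguments": {"increments": [{"translation": [0.016, 0, 0.016], "yaw": 0}, {"translation": [0.016, 0, 0.016], "yaw": 0}, {"translation": [0.016, 0, 0.016], "yaw": 0}, {"translation": [0.016, 0, 0.016], "yaw": 0}, {"translation": [0.016, 0, 0.016], "yaw": 0}, {"translation": [0.016, 0, 0.016], "yaw": 0}, {"translation": [0.016, 0, 0.016], "yaw": 0}, {"translation": [0.016, 0, 0.016], "yaw": 0}]}}

```text
time_s: 8.95
position: [0.6451, 0.0051, 0.2282]
tool_rot: [0.064, 0.922, -0.026, 0.382]
force: [-0.3, -0.1, 0.3]
finger_gap: 1.001
grip_force: 0.0
```

```bash
python3 st.py;  python3 - <<'E'
from station import viewer
import pickle,cv2
from h import *
s=viewer.snapshot("wrist");pickle.dump(s,open("w2.pkl","wb"))
p=[.634,.007,.014,-.148]
from fit import X
M=np.array([[.02,-.095,.064],[-.02,-.095,.064],[.02,.095,.064],[-.02,.095,.064],[-.02,-.013,.121],[-.02,.013,.121],[-.002,-.013,.121],[-.002,.013,.121]])
im=s["frame"][:,:,::-1].copy()
uv=proj(s,X(p,M));print(uv.round(1))
cv2.imwrite("pics/w2.png",cv2.resize(im,(800,500),interpolation=cv2.INTER_CUBIC))
E
```

```text
t 8.95 q [ 0.1324  0.3407 -0.4506  2.2181  1.9244  0.4356 -0.5964] 
pos [0.6451 0.0051 0.2282] F [-0.2888 -0.059   0.3147] gap 1.0007053745189087 0.0
tool x [-0.7003  0.0977 -0.7072] y [0.1372 0.9905 0.0009] z [ 0.7006 -0.0964 -0.707 ] tilt 45.0057157916372
[[203.1  74. ]
 [184.7  27. ]
 [432.2  76. ]
 [451.4  29.6]
 [298.   85.7]
 [339.3  86. ]
 [299.3 106.8]
 [337.4 107. ]]
```

View pics/w2.png

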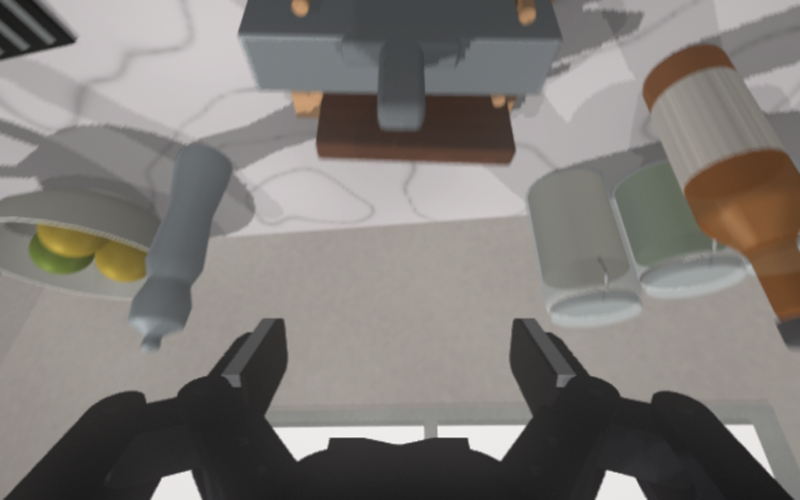

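The wrist view shows the handle top at (401,128) in the enlarged picture, midway between the fingers. The tray top corners at (258,93) and (547,93) are within about 3 mm of the estimate. I'll descend and grip.

Call:
{"name": "arm_command", "arguments": {"increments": [{"translation": [0.013, 0.0004, 0.012], "yaw": 0}, {"translation": [0.013, 0.0004, 0.012], "yaw": 0}, {"translation": [0.013, 0.0004, 0.012], "yaw": 0}, {"translation": [0.013, 0.0004, 0.012], "yaw": 0}, {"translation": [0.013, 0.0004, 0.012], "yaw": 0}, {"translation": [0.013, 0.0004, 0.012], "yaw": 0}, {"translation": [0.013, 0.0004, 0.012], "yaw": 0}, {"translation": [0.007, 0, 0.004], "yaw": 0}]}}

```text
time_s: 9.8
position: [0.6365, 0.0087, 0.0947]
tool_rot: [0.064, 0.922, -0.027, 0.38]
force: [0.2, 0.3, 0.8]
finger_gap: 1.001
grip_force: 0.0
```

```bash
python3 st.py
```

```text
t 9.8 q [ 0.193   0.6644 -0.5715  2.2984  2.3258  0.765  -0.956 ] 
pos [0.6365 0.0087 0.0947] F [0.1686 0.261  0.7716] gap 1.0008905953692455 0.0
tool x [-0.7032  0.0974 -0.7043] y [ 0.138   0.9904 -0.0008] z [ 0.6974 -0.0977 -0.7099] tilt 44.76918833314861
```

Call:
{"name": "arm_command", "arguments": {"increments": [{"translation": [0, 0, 0], "yaw": 0}, {"translation": [0, 0, 0], "yaw": 0}, {"translation": [0, 0, 0], "yaw": 0}, {"translation": [0, 0, 0], "yaw": 0}, {"translation": [0, 0, 0], "yaw": 0}, {"translation": [0, 0, 0], "yaw": 0}, {"translation": [0, 0, 0], "yaw": 0}, {"translation": [0, 0, 0], "yaw": 0}], "hand": 1}}

```text
time_s: 10.6
position: [0.635, 0.0098, 0.0956]
tool_rot: [0.063, 0.923, -0.025, 0.38]
force: [-5.5, -1.0, 11.2]
finger_gap: 0.277
grip_force: 58.4
```

Call:
{"name": "arm_command", "arguments": {"increments": [{"translation": [-0.003, 0, -0.003], "yaw": 0}, {"translation": [-0.007, 0, -0.007], "yaw": 0}, {"translation": [-0.01, 0, -0.01], "yaw": 0}, {"translation": [-0.01, 0, -0.01], "yaw": 0}, {"translation": [-0.01, 0, -0.01], "yaw": 0}, {"translation": [-0.01, 0, -0.01], "yaw": 0}, {"translation": [-0.01, 0, -0.01], "yaw": 0}, {"translation": [-0.007, 0, -0.007], "yaw": 0}]}}

```text
time_s: 11.4
position: [0.6349, 0.0103, 0.1907]
tool_rot: [0.063, 0.923, -0.024, 0.379]
force: [0.1, -0.4, -5.1]
finger_gap: 0.276
grip_force: 59.6
```

```bash
python3 st.py; python3 - <<'E'
from station import viewer
import pickle,cv2
from h import *
a=viewer.snapshot("scene");b=viewer.snapshot("wrist");pickle.dump((a,b),open("g1.pkl","wb"))
cv2.imwrite("pics/g1.png",np.vstack([cv2.resize(crop(a,230,120,180,130,3),(540,300)),cv2.resize(b["frame"][0:300,:,::-1],(540,253))]))
E
```

```text
t 11.4 q [ 0.1586  0.4141 -0.5089  2.2635  2.0741  0.5217 -0.752 ] 
pos [0.6349 0.0103 0.1907] F [ 0.0994 -0.3574 -5.0938] gap 0.27628250575417695 59.640990290790796
tool x [-0.7048  0.0976 -0.7027] y [0.1345 0.9909 0.0028] z [ 0.6966 -0.0926 -0.7115] tilt 44.64387716222256
```

View pics/g1.png

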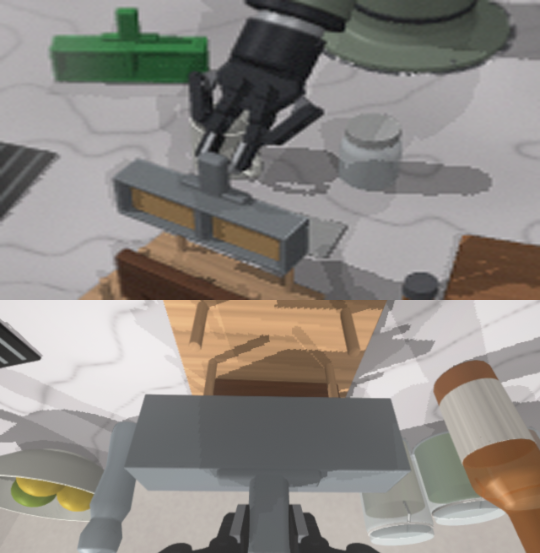

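The tray is held with both tan blocks in it (scene crop at about (160,205) and (245,240)) and hangs level in the wrist view. Now I'll carry it back and over the board.

Call:
{"name": "arm_command", "arguments": {"increments": [{"translation": [-0.002, 0.004, -0.012], "yaw": 0}, {"translation": [-0.002, 0.006, -0.017], "yaw": 0}, {"translation": [-0.002, 0.006, -0.018], "yaw": 0}, {"translation": [-0.002, 0.006, -0.018], "yaw": 0}, {"translation": [-0.002, 0.006, -0.018], "yaw": 0}, {"translation": [-0.002, 0.007, -0.018], "yaw": 0}, {"translation": [-0.002, 0.007, -0.018], "yaw": 0}, {"translation": [-0.002, 0.007, -0.018], "yaw": 0}]}}

```text
time_s: 12.3
position: [0.5566, 0.07, 0.298]
tool_rot: [0.063, 0.923, -0.025, 0.378]
force: [0.4, -0.8, -4.9]
finger_gap: 0.277
grip_force: 59.7
```

Call:
{"name": "arm_command", "arguments": {"increments": [{"translation": [0.005, 0.016, -0.01], "yaw": 0}, {"translation": [0.009, 0.026, -0.009], "yaw": 0}, {"translation": [0.01, 0.029, -0.01], "yaw": 0}, {"translation": [0.01, 0.029, -0.01], "yaw": 0}, {"translation": [0.01, 0.029, -0.01], "yaw": 0}, {"translation": [0.01, 0.029, -0.01], "yaw": 0}, {"translation": [0.01, 0.029, -0.01], "yaw": 0}, {"translation": [0.01, 0.026, -0.008], "yaw": 0}]}}

```text
time_s: 13.1
position: [0.4796, 0.2965, 0.301]
tool_rot: [0.063, 0.923, -0.025, 0.378]
force: [1.1, -0.1, -4.6]
finger_gap: 0.277
grip_force: 59.7
```

```bash
python3 st.py
```

```text
t 13.1 q [-0.4243  0.2539 -0.7725  2.122   1.1959  1.0204 -0.5046] 
pos [0.4796 0.2965 0.301 ] F [ 1.067  -0.0518 -4.6039] gap 0.27742704261203427 59.66739538125694
tool x [-0.7056  0.0974 -0.7019] y [0.1346 0.9909 0.0021] z [ 0.6957 -0.093  -0.7123] tilt 44.579853650704095
```

Call:
{"name": "arm_command", "arguments": {"increments": [{"translation": [0.01, 0.004, 0.007], "yaw": 0}, {"translation": [0.01, 0.004, 0.007], "yaw": 0}, {"translation": [0.01, 0.004, 0.008], "yaw": 0}, {"translation": [0.01, 0.004, 0.008], "yaw": 0}, {"translation": [0.011, 0.005, 0.008], "yaw": 0}, {"translation": [0.011, 0.005, 0.008], "yaw": 0}, {"translation": [0.01, 0.004, 0.007], "yaw": 0}, {"translation": [0.01, 0.004, 0.007], "yaw": 0}]}}

```text
time_s: 13.9
position: [0.4687, 0.3314, 0.2001]
tool_rot: [0.063, 0.923, -0.025, 0.378]
force: [-0.2, 0.5, -6.5]
finger_gap: 0.278
grip_force: 59.7
```

Call:
{"name": "arm_command", "arguments": {"increments": [{"translation": [0, 0, 0], "yaw": -0.06}, {"translation": [0, 0, 0], "yaw": -0.12}, {"translation": [0, 0, 0], "yaw": -0.14}, {"translation": [0, 0, 0], "yaw": -0.14}, {"translation": [0, 0, 0], "yaw": -0.14}, {"translation": [0, 0, 0], "yaw": -0.14}, {"translation": [0, 0, 0], "yaw": -0.14}, {"translation": [0, 0, 0], "yaw": -0.14}]}}

```text
time_s: 14.7
position: [0.4688, 0.3312, 0.2006]
tool_rot: [-0.398, 0.835, -0.207, 0.318]
force: [0.6, 0.4, -5.3]
finger_gap: 0.277
grip_force: 59.9
```

Call:
{"name": "arm_command", "arguments": {"increments": [{"translation": [0, 0, 0], "yaw": -0.14}, {"translation": [0, 0, 0], "yaw": -0.14}, {"translation": [0, 0, 0], "yaw": -0.14}, {"translation": [0, 0, 0], "yaw": -0.14}, {"translation": [0, 0, 0], "yaw": -0.14}, {"translation": [0, 0, 0], "yaw": -0.14}, {"translation": [0, 0, 0], "yaw": -0.14}, {"translation": [0, 0, 0], "yaw": -0.14}]}}

```text
time_s: 15.5
position: [0.4688, 0.3312, 0.2007]
tool_rot: [0.781, -0.496, 0.344, -0.159]
force: [-0.1, -0.4, -4.4]
finger_gap: 0.281
grip_force: 60.1
```

```bash
python3 st.py
```

```text
t 15.5 q [-0.5461  0.4909 -0.7661  2.1676  1.4053  1.1119  1.3201] 
pos [0.4688 0.3312 0.2007] F [-0.06   -0.4291 -4.4292] gap 0.2812295825609935 60.144721171818674
tool x [ 0.2705 -0.8847  0.3797] y [-0.6657 -0.4568 -0.59  ] z [ 0.6954 -0.0932 -0.7125] tilt 44.558554385126676
```

Call:
{"name": "arm_command", "arguments": {"increments": [{"translation": [0, 0, 0], "yaw": -0.14}, {"translation": [0, 0, 0], "yaw": -0.14}, {"translation": [0, 0, 0], "yaw": -0.14}, {"translation": [0, 0, 0], "yaw": -0.14}, {"translation": [0, 0, 0], "yaw": -0.14}, {"translation": [0, 0, 0], "yaw": -0.14}, {"translation": [0, 0, 0], "yaw": -0.11}, {"translation": [0, 0, 0], "yaw": -0.05}]}}

```text
time_s: 16.3
position: [0.4688, 0.3312, 0.2006]
tool_rot: [0.923, -0.062, 0.378, 0.025]
force: [-0.4, 0.0, -5.5]
finger_gap: 0.279
grip_force: 60.3
```

```bash
python3 st.py; python3 - <<'E'
from station import viewer
import pickle,cv2
from h import *
a=viewer.snapshot("scene");b=viewer.snapshot("top");pickle.dump((a,b),open("g2.pkl","wb"))
cv2.imwrite("pics/g2.png",np.vstack([cv2.resize(crop(a,350,130,150,160,3),(560,300)),cv2.resize(crop(b,140,130,170,140,3),(560,300))]))
E
```

```text
t 16.3 q [-0.5377  0.4942 -0.7776  2.1673  1.4074  1.1182  2.3186] 
pos [0.4688 0.3312 0.2006] F [-0.3518  0.0109 -5.4528] gap 0.2787148009314681 60.27661976404488
tool x [ 0.7063 -0.0947  0.7016] y [-0.1329 -0.9911 -0.0001] z [ 0.6953 -0.0932 -0.7126] tilt 44.552598539422775
```

View pics/g2.png

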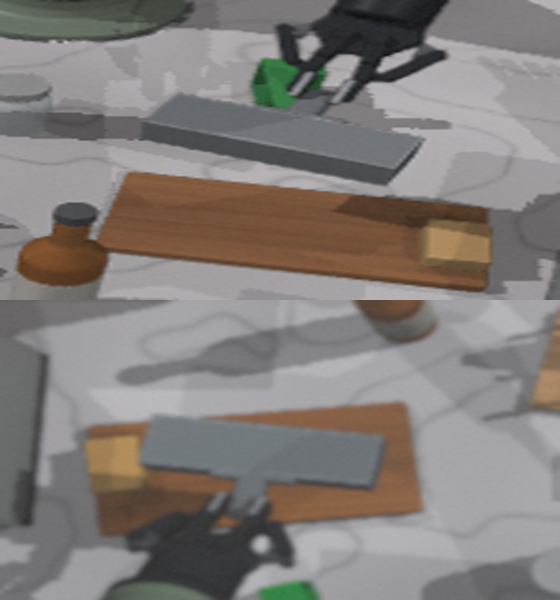

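The tray is face down and level over the clear part of the board, with block_done clear of its left end (scene crop tray at about (280,140), block at (457,245)). I'll check its position numerically and lower it to just above the board.

Call:
{"name": "arm_command", "arguments": {"increments": [{"translation": [-0.012, 0, 0.012], "yaw": 0}, {"translation": [-0.012, 0, 0.012], "yaw": 0}, {"translation": [-0.012, 0, 0.012], "yaw": 0}, {"translation": [-0.012, 0, 0.012], "yaw": 0}, {"translation": [-0.012, 0, 0.012], "yaw": 0}, {"translation": [-0.012, 0, 0.012], "yaw": 0}, {"translation": [-0.012, 0, 0.012], "yaw": 0}, {"translation": [-0.01, 0, 0.01], "yaw": 0}]}}

```text
time_s: 17.2
position: [0.4678, 0.3319, 0.0669]
tool_rot: [0.923, -0.065, 0.378, 0.024]
force: [-0.4, 0.4, -4.7]
finger_gap: 0.277
grip_force: 59.9
```

```bash
python3 st.py; python3 - <<'E'
from station import viewer
import pickle,cv2
from h import *
s=lambda x,y:(140+x/3.294,130+(y-300)/2.143)
a,b=pickle.load(open("g2.pkl","rb"))
P=np.array([onplane(b,s(*u),.223) for u in((150,415),(383,437),(373,487),(143,463))]);print(P.round(3),P.mean(0))
print("done top corners",[onplane(b,s(*u),.044).round(3) for u in((88,440),(143,436),(147,484),(92,491))])
a=viewer.snapshot("scene");b=viewer.snapshot("top");pickle.dump((a,b),open("g3.pkl","wb"))
cv2.imwrite("pics/g3.png",crop(a,365,190,135,100,5.9))
E
```

```text
t 17.2 q [-0.6266  0.7863 -0.6859  2.2165  1.6826  1.1854  1.9798] 
pos [0.4678 0.3319 0.0669] F [-0.4272  0.4309 -4.6772] gap 0.2765851332616128 59.881095201708376
tool x [ 0.7056 -0.1013  0.7014] y [-0.1375 -0.9905 -0.0047] z [ 0.6952 -0.0931 -0.7128] tilt 44.539716163202044
[[0.554 0.412 0.223]
 [0.529 0.223 0.223]
 [0.467 0.229 0.223]
 [0.495 0.415 0.223]] [0.51134673 0.31985419 0.223     ]
done top corners [array([0.551, 0.519, 0.044]), array([0.557, 0.469, 0.044]), array([0.49 , 0.461, 0.044]), array([0.479, 0.512, 0.044])]
```

View pics/g3.png

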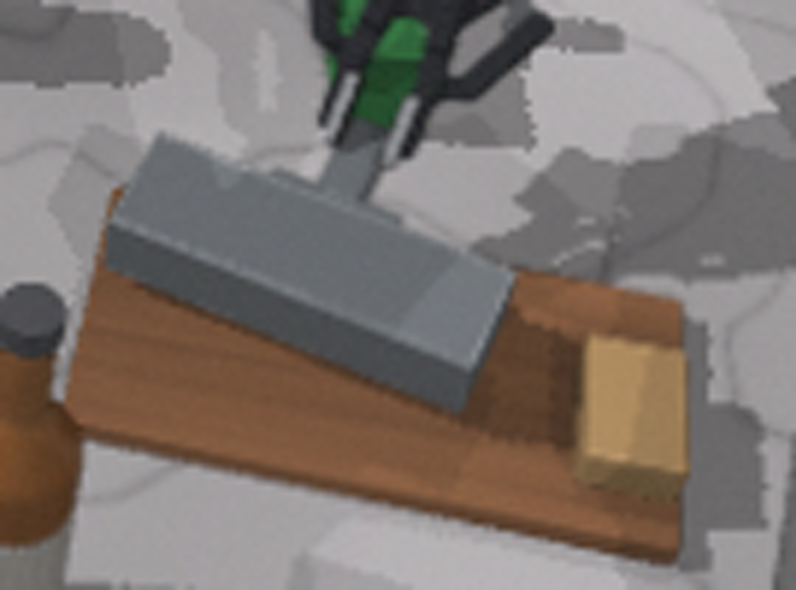

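The tray hovers about 30 mm above the board, with block_done (635,410) well clear of its end (490,330). First rap at 0.15 m/s, then back off.

Call:
{"name": "arm_command", "arguments": {"increments": [{"translation": [-0.003, 0, 0.003], "yaw": 0}, {"translation": [-0.0105, 0, 0.0107], "yaw": 0}, {"translation": [-0.0105, 0, 0.0107], "yaw": 0}, {"translation": [0, 0, 0], "yaw": 0}, {"translation": [0.007, 0, -0.007], "yaw": 0}, {"translation": [0.01, 0, -0.01], "yaw": 0}, {"translation": [0, 0, 0], "yaw": 0}, {"translation": [0, 0, 0], "yaw": 0}]}}

```text
time_s: 18.1
position: [0.4686, 0.3319, 0.0587]
tool_rot: [0.923, -0.064, 0.379, 0.024]
force: [0.9, 0.6, -5.5]
finger_gap: 0.275
grip_force: 82.3
```

```bash
python3 st.py
```

```text
t 18.1 q [-0.6309  0.8055 -0.6786  2.2159  1.7005  1.1911  1.963 ] 
pos [0.4686 0.3319 0.0587] F [ 0.9355  0.5861 -5.5073] gap 0.27452480493054066 82.33527011645492
tool x [ 0.7045 -0.1003  0.7025] y [-0.1365 -0.9906 -0.0045] z [ 0.6964 -0.0928 -0.7116] tilt 44.6321696589451
```

Call:
{"name": "arm_command", "arguments": {"increments": [{"translation": [0, 0, 0], "yaw": 0}, {"translation": [0, 0, 0], "yaw": 0}, {"translation": [0, 0, 0], "yaw": 0}, {"translation": [0, 0, 0], "yaw": 0}, {"translation": [0, 0, 0], "yaw": 0}, {"translation": [-0.0105, 0, 0.0107], "yaw": 0}, {"translation": [-0.0105, 0, 0.0107], "yaw": 0}, {"translation": [0, 0, 0], "yaw": 0}]}}

```text
time_s: 18.9
position: [0.4682, 0.3317, 0.0268]
tool_rot: [0.923, -0.064, 0.378, 0.025]
force: [0.1, -0.5, -3.6]
finger_gap: 0.276
grip_force: 94.9
```

```bash
python3 st.py
```

```text
t 18.9 q [-0.6455  0.8783 -0.6562  2.2109  1.7573  1.2114  1.9052] 
pos [0.4682 0.3317 0.0268] F [ 0.096  -0.5256 -3.6391] gap 0.27554964375177143 94.91087436676025
tool x [ 0.7056 -0.0984  0.7017] y [-0.1361 -0.9907 -0.0021] z [ 0.6954 -0.094  -0.7125] tilt 44.563923814864786
```

```bash
cat > track.py <<'E'
# fit the face-down tray's 6-DOF pose by matching a rendered silhouette edge distance in scene+top
from h import *
from station import viewer
from scipy.spatial.transform import Rotation as Ro
import sys
C=np.array([[x,y,z] for x in(-.02,.02) for y in(-.095,.095) for z in(0,.064)])
def mask(s):
    hsv=cv2.cvtColor(s["frame"],cv2.COLOR_RGB2HSV);h,S,v=cv2.split(hsv)
    return ((h>95)&(h<125)&(S>25)&(v>35)&(v<175)).astype(np.uint8)
def soft(poly,shape=(400,640)):
    m=np.zeros(shape,np.uint8);cv2.fillConvexPoly(m,np.round(poly*16).astype(np.int32),255,cv2.LINE_AA,4);return m/255.
def fit(ims,p0):
    rois=[]
    for s in ims:
        uv=proj(s,pts(p0,C));a=np.maximum(uv.min(0)-14,0).astype(int);b=(uv.max(0)+14).astype(int);rois.append((a,b))
    ms=[mask(s)[a[1]:b[1],a[0]:b[0]].astype(float) for s,(a,b) in zip(ims,rois)]
    def f(p):
        e=[]
        for s,m,(a,b) in zip(ims,ms,rois):
            hull=cv2.convexHull(proj(s,pts(p,C)).astype(np.float32))[:,0]
            r=soft(hull)[a[1]:b[1],a[0]:b[0]]
            e.append((cv2.GaussianBlur(r,(0,0),1.5)-cv2.GaussianBlur(m,(0,0),1.5)).ravel())
        return np.concatenate(e)
    best=None
    r=least_squares(f,p0,diff_step=None,x_scale=[.005,.005,.005,.03,.03,.03],method="trf",jac=lambda p:np.stack([(f(p+d)-f(p-d))/(2*np.abs(d).sum()) for d in np.diag([.0015]*3+[.01]*3)],1))
    return r.x,r.cost
def pts(p,M): return Ro.from_rotvec(p[3:]).apply(M)+p[:3]
def guess(tcp,zt,hx):  # from tool pose: face down, handle toward robot
    h=np.array([hx[0],hx[1],0]);h/=np.linalg.norm(h);x=np.array([0,0,-1.]);z=-h;y=np.cross(z,x)
    R=Ro.from_matrix(np.array([x,y,z]).T);grip=tcp-.019*zt
    return np.r_[grip-R.apply([-.011,0,.098]),R.as_rotvec()]
def report(p):
    R=Ro.from_rotvec(p[3:]).as_matrix();m=pts(p,np.array([[.02,0,.032]]))[0]
    cs=pts(p,np.array([[.02,y,z] for y in(-.095,.095) for z in(0,.064)]))
    print("mouth",m.round(4),"x axis",R[:,0].round(3),"ang",round(float(np.arccos(R[2,0])),3),"rim corner z",cs[:,2].round(4))
E
python3 - <<'E'
from track import *
def Rq(q): return Ro.from_quat(q).as_matrix()
a,b=pickle.load(open("g3.pkl","rb"))
g=guess(np.array([.4678,.3319,.0669]),np.array([.6952,-.0931,-.7128]),[.6952,-.0931])
report(g)
for s in(a,b):
    m=mask(s);uv=proj(s,pts(g,C));h=soft(cv2.convexHull(uv.astype(np.float32))[:,0])>.5;print("overlap",m[h].mean(),)
p,c=fit([a,b],g);report(p);print(c)
a=viewer.snapshot("scene");b=viewer.snapshot("top");pickle.dump((a,b),open("g4.pkl","wb"))
g=guess(np.array([.4682,.3317,.0268]),np.array([.6954,-.094,-.7125]),[.6954,-.094])
p,c=fit([a,b],g);report(p);print(c)
E
```

```text
mouth [0.52   0.3249 0.0494] x axis [-0. -0. -1.] ang 3.142 rim corner z [0.0494 0.0494 0.0494 0.0494]
overlap 0.0
overlap 0.0011904761904761906
mouth [0.536  0.3151 0.0462] x axis [ 0.748 -0.203 -0.632] ang 2.255 rim corner z [ 0.047  -0.0002  0.0925  0.0453]
1261.7868895365636
mouth [ 0.5658  0.3639 -0.2441] x axis [ 0.25  -0.956 -0.154] ang 1.725 rim corner z [-0.3306 -0.3422 -0.146  -0.1577]
123.70377285939408
```

```bash
python3 - <<'E'
from track import *
a,b=pickle.load(open("g3.pkl","rb"))
g=guess(np.array([.4678,.3319,.0669]),np.array([.6952,-.0931,-.7128]),[.6952,-.0931])
for s in(a,b):
    hsv=cv2.cvtColor(s["frame"],cv2.COLOR_RGB2HSV)
    uv=proj(s,pts(g,C));h=soft(cv2.convexHull(uv.astype(np.float32))[:,0])>.5
    d=cv2.dilate(h.astype(np.uint8),np.ones((25,25)))>0
    print("in",np.percentile(hsv[h],[5,25,50,75,95],axis=0).round().tolist())
    r=d&~h;print("out",np.percentile(hsv[r],[5,25,50,75,95],axis=0).round().tolist())
    print("rgb",np.median(s["frame"][h],0))
E
```

```text
in [[99.0, 5.0, 77.0], [105.0, 16.0, 103.0], [107.0, 17.0, 112.0], [109.0, 18.0, 121.0], [150.0, 20.0, 145.0]]
out [[11.0, 3.0, 78.0], [12.0, 5.0, 110.0], [98.0, 13.0, 123.0], [160.0, 128.0, 156.0], [170.0, 132.0, 168.0]]
rgb [104. 108. 112.]
in [[10.0, 13.0, 115.0], [98.0, 19.0, 117.0], [101.0, 21.0, 119.0], [103.0, 23.0, 123.0], [106.0, 118.0, 129.0]]
out [[10.0, 3.0, 83.0], [12.0, 10.0, 106.0], [13.0, 77.0, 129.0], [103.0, 116.0, 145.0], [135.0, 126.0, 183.0]]
rgb [110. 114. 118.]
```

```bash
python3 - <<'E'
t=open("track.py").read()
t=t.replace("(h>95)&(h<125)&(S>25)&(v>35)&(v<175)","(h>90)&(h<125)&(S>10)&(S<40)&(v>60)&(v<160)")
t=t.replace("r=soft(hull)[a[1]","hh=cv2.convexHull(proj(s,pts(p,HB)).astype(np.float32))[:,0];r=np.maximum(soft(hull),soft(hh))[a[1]")
t=t.replace("def mask","HB=np.array([[x,y,z] for x in(-.02,-.002) for y in(-.013,.013) for z in(.064,.08)])\ndef mask",1)
t=t.replace("-14,0)","-6,0)").replace("max(0)+14","max(0)+6")
open("track.py","w").write(t)
E
python3 - <<'E'
from track import *
for f,z in(("g3",.0669),("g4",.0268)):
    a,b=pickle.load(open(f+".pkl","rb"))
    g=guess(np.array([.468,.3318,z]),np.array([.6952,-.0931,-.7128]),[.6952,-.0931])
    report(g)
    p,c=fit([a,b],g);report(p);print(c)
E
```

```text
mouth [0.5202 0.3248 0.0494] x axis [-0. -0. -1.] ang 3.142 rim corner z [0.0494 0.0494 0.0494 0.0494]
mouth [0.5148 0.3266 0.0369] x axis [ 0.11  -0.006 -0.994] ang 3.031 rim corner z [0.0413 0.0342 0.0396 0.0326]
93.9122522325014
mouth [0.5202 0.3248 0.0093] x axis [-0. -0. -1.] ang 3.142 rim corner z [0.0093 0.0093 0.0093 0.0093]
mouth [0.5234 0.3266 0.0211] x axis [ 0.113 -0.033 -0.993] ang 3.024 rim corner z [0.0231 0.0157 0.0266 0.0192]
168.4695491554547
```

```bash
python3 - <<'E'
from track import *
a,b=pickle.load(open("g3.pkl","rb"))
s=lambda x,y:(365+x/5.9-.4,190+y/5.9-.4)
# tray corners (x,y,z) : far edge z=0, back face x=-.02 (up)
M=np.array([[-.02,.095,0],[.02,.095,0],[-.02,-.095,0],[.02,-.095,0],[-.02,.095,.064],[-.02,-.095,.064]])
U=np.array([s(108,222),s(106,268),s(472,370),s(462,410),s(160,133),s(515,272)])
g=guess(np.array([.468,.3318,.0669]),np.array([.6952,-.0931,-.7128]),[.6952,-.0931])
f=lambda p:(proj(a,pts(p,M))-U).ravel()
print("pred resid",f(g).round(1))
r=least_squares(f,g,x_scale=[.005]*3+[.03]*3);report(r.x);print(r.fun.round(1))
# level-tilt constrained fit: only translation + heading + pitch
P=lambda v:np.r_[g[:3]+v[:3],(Ro.from_euler("z",v[3])*Ro.from_rotvec(g[3:])*Ro.from_euler("y",v[4])).as_rotvec()]
r=least_squares(lambda v:f(P(v)),np.zeros(5));report(P(r.x));print(r.x.round(4),r.fun.round(1))
# silhouettes, top vs scene of g4: same constrained model over masks with intensity-edge overlay saved
E
```

```text
pred resid [-0.6 -4.  -1.8 -2.8  0.5 -2.7 -0.9 -0.7 -0.5 -2.7  0.5 -1.5]
mouth [0.5004 0.3277 0.0231] x axis [-0.126  0.031 -0.992] ang 3.012 rim corner z [0.0205 0.0287 0.0174 0.0257]
[ 0.2  0.2 -0.1  0.   0.1 -0.1 -0.4  0.4  0.1 -0.1  0.2 -0.4]
mouth [0.4986 0.3271 0.021 ] x axis [-0.128  0.014 -0.992] ang 3.013 rim corner z [0.0169 0.0251 0.0169 0.0251]
[-0.0193  0.0028 -0.0327  0.0231 -0.1287] [ 0.3  0.2 -0.1 -0.1  0.2 -0.1 -0.5  0.4  0.  -0.1  0.1 -0.3]
```

```bash
cat > pitch.py <<'E'
# pitch of the tray in the fingers, from the wrist camera
from h import *
from station import viewer,arm
from scipy.spatial.transform import Rotation as Ro
def edges(s):
    g=cv2.GaussianBlur(cv2.cvtColor(s["frame"],cv2.COLOR_RGB2GRAY),(0,0),1.0).astype(float)
    out=[]
    for u0 in(225,255,390,420):
        c=g[:300,u0-6:u0+7].mean(1);d=np.gradient(c);k=[i for i in range(3,297) if abs(d[i])>3 and abs(d[i])==abs(d[i-3:i+4]).max()]
        out.append((u0,[(i,round(d[i])) for i in k]))
    return out
def pred(s,tcp,R,pitch,gx=-.011,gz=.098,turned=False):
    # tray frame in tool frame: slanted grip
    Rt=R@(np.diag([-1,-1,1.]) if turned else np.eye(3))   # undo the half turn
    c=np.sqrt(.5); B=np.array([[-c,0,-c],[0,1,0],[c,0,-c]]).T # tool axes in tray frame (columns x,y,z) before turn
    if turned: Rtray=R@np.diag([-1,-1,1.])@B.T
    else: Rtray=R@B.T
    Rtray=Rtray@Ro.from_euler("y",pitch).as_matrix()
    grip=tcp-.019*R[:,2];o=grip-Rtray@[gx,0,gz]
    M=np.array([[-.02,0,0],[-.02,0,.064],[.02,0,.064],[.02,0,0]])
    return proj(s,M@Rtray.T+o).round(1)
E
python3 - <<'E'
from pitch import *
_,b=pickle.load(open("g1.pkl","rb"))
R1=np.array([[-.7048,.0976,-.7027],[.1345,.9909,.0028],[.6966,-.0926,-.7115]]).T;t1=np.array([.6349,.0103,.1907])
print("g1");[print(e) for e in edges(b)]
for p in(-.1,0,.1):print(p,pred(b,t1,R1,p).tolist())
s=viewer.snapshot("wrist");pickle.dump(s,open("w4.pkl","wb"));o=arm.get_obs()
print("now");[print(e) for e in edges(s)]
for p in(-.2,-.1,0,.1,.2):print(p,pred(s,o["position"],Ro.from_quat(o["tool_rot"]).as_matrix(),p,turned=True).tolist())
print(o["position"],o["force"])
E
```

```text
g1
(225, [(4, 5), (9, -4), (36, -5), (50, 7), (68, 5), (112, -30), (199, 14), (226, 10), (289, -18), (296, -13)])
(255, [(5, 13), (18, 3), (37, -4), (46, 3), (65, -11), (74, 4), (92, -8), (113, 5), (199, 6), (209, 5), (226, 9), (282, -16)])
(390, [(10, 16), (60, -18), (202, 8), (210, 6), (227, 9), (284, -10), (293, -18)])
(420, [(14, 10), (100, 7), (116, -23), (201, 14), (228, 9), (288, -37)])
-0.1 [[317.8, 114.5], [317.6, 192.8], [317.7, 227.0], [317.9, 154.7]]
0 [[317.8, 104.1], [317.6, 190.9], [317.7, 220.6], [317.9, 143.2]]
0.1 [[317.7, 93.9], [317.6, 189.6], [317.7, 214.3], [317.9, 131.9]]
now
(225, [(12, -4), (26, -16), (68, 18), (84, -19), (91, -3), (178, 5), (185, -19), (256, 7), (266, 4), (267, 4), (289, -15), (296, -4)])
(255, [(18, -17), (59, 12), (84, -19), (177, 5), (184, -10), (196, -7), (266, 3), (282, -4)])
(390, [(16, 14), (69, -22), (80, 7), (174, 5), (181, -22), (205, 3), (244, 9), (267, -6), (273, 15), (279, 12), (284, -11), (293, -17)])
(420, [(79, -20), (174, 7), (180, -22), (227, 4), (233, 5), (259, -6), (264, 16), (269, 14), (288, -42)])
-0.2 [[318.6, 279.3], [318.8, 276.0], [318.8, 212.8], [318.6, 230.8]]
-0.1 [[318.6, 291.9], [318.8, 281.6], [318.8, 219.1], [318.6, 242.9]]
0 [[318.6, 304.6], [318.8, 287.1], [318.8, 225.6], [318.6, 255.2]]
0.1 [[318.6, 317.6], [318.8, 292.5], [318.8, 232.3], [318.6, 267.6]]
0.2 [[318.6, 330.9], [318.8, 297.7], [318.8, 239.0], [318.6, 280.3]]
[0.4683248  0.33192728 0.02816604] [-0.65555825 -0.26579702 -3.50197486]
```

```bash
cat >> pitch.py <<'E'
def solve(s,tcp,R,ev,x0=(0,-.011,.098)):
    r=least_squares(lambda v:pred(s,tcp,R,*v)[:len(ev),1]-ev,x0,x_scale=[.1,.01,.01],diff_step=.05)
    v=r.x;c=np.sqrt(.5);B=np.array([[-c,0,-c],[0,1,0],[c,0,-c]]).T
    Rt=R@B.T@Ro.from_euler("y",v[0]).as_matrix();g=tcp-.019*R[:,2];o=g-Rt@[v[1],0,v[2]]
    cs=np.array([[.02,0,0],[.02,0,.064],[.02,0,.032]])@Rt.T+o
    print("pitch,gx,gz",v.round(4),"res",r.fun.round(1),"xaxis",Rt[:,0].round(3),"rim far/near z",cs[:2,2].round(4),"mouth",cs[2].round(4))
E
sed -i 's/\.round(1)$//' pitch.py
python3 - <<'E'
from pitch import *
_,b=pickle.load(open("g1.pkl","rb"))
R1=np.array([[-.7048,.0976,-.7027],[.1345,.9909,.0028],[.6966,-.0926,-.7115]]).T;t1=np.array([.6349,.0103,.1907])
solve(b,t1,R1,np.array([114,200.5,227]))
s=pickle.load(open("w4.pkl","rb"));o=arm.get_obs();R=Ro.from_quat(o["tool_rot"]).as_matrix()
g=cv2.cvtColor(s["frame"],cv2.COLOR_RGB2GRAY)
for u in(240,400):print(u,g[60:300:4,u-3:u+4].mean(1).round().astype(int).tolist())
solve(s,o["position"],R,np.array([82,180.]),)
solve(s,o["position"],R,np.array([82,176.,182]),)
E
```

```text
pitch,gx,gz [ 0.0124 -0.0191  0.0961] res [0. 0. 0.] xaxis [ 0.991 -0.134 -0.019] rim far/near z [0.1074 0.1713] mouth [0.6593 0.0071 0.1394]
240 [134, 166, 201, 201, 201, 201, 186, 158, 148, 148, 147, 147, 146, 146, 145, 144, 144, 143, 143, 143, 142, 142, 141, 140, 140, 141, 141, 142, 142, 142, 161, 131, 72, 71, 71, 70, 69, 72, 77, 78, 74, 73, 74, 75, 73, 74, 74, 76, 77, 76, 75, 76, 90, 93, 90, 89, 89, 92, 93, 44]
400 [221, 221, 143, 134, 128, 142, 152, 146, 146, 146, 144, 145, 145, 146, 146, 147, 147, 148, 148, 149, 149, 150, 150, 150, 152, 157, 161, 164, 163, 191, 148, 77, 76, 76, 76, 75, 81, 89, 86, 86, 88, 86, 90, 91, 88, 85, 108, 128, 132, 130, 118, 98, 76, 148, 181, 214, 212, 206, 197, 71]
pitch,gx,gz [ 0.1267 -0.0086  0.1015] res [ 0. -0.] xaxis [ 0.118 -0.013 -0.993] rim far/near z [0.0254 0.0178] mouth [0.5268 0.3239 0.0216]
pitch,gx,gz [ 0.442  -0.0651  0.1106] res [-0. -0. -0.] xaxis [ 0.418 -0.055 -0.907] rim far/near z [ 0.0111 -0.0159] mouth [ 0.5613  0.3192 -0.0024]
```

The wrist edges show that the tray has pivoted slightly. Its handle-side rim touches the board at z = 0.018 and its far rim is about 7 mm up. I'll lift and weigh to see what has come loose.

Call:
{"name": "arm_command", "arguments": {"increments": [{"translation": [0.007, 0, -0.007], "yaw": 0}, {"translation": [0.007, 0, -0.007], "yaw": 0}, {"translation": [0.007, 0, -0.007], "yaw": 0}, {"translation": [0, 0, 0], "yaw": 0}, {"translation": [0, 0, 0], "yaw": 0}, {"translation": [0, 0, 0], "yaw": 0}, {"translation": [0, 0, 0], "yaw": 0}, {"translation": [0, 0, 0], "yaw": 0}]}}

```text
time_s: 19.85
position: [0.4685, 0.3317, 0.0572]
tool_rot: [0.923, -0.064, 0.378, 0.025]
force: [-0.5, 0.5, -4.6]
finger_gap: 0.276
grip_force: 94.9
```

```bash
python3 st.py; cat > wt.py <<'E'
from station import arm,viewer
import numpy as np
F=[]
for _ in range(4): viewer.snapshot("wrist");F.append(arm.get_obs()["force"])
print("F mean",np.mean(F,0).round(2))
E
python3 wt.py
```

```text
t 19.85 q [-0.6314  0.8083 -0.6774  2.2155  1.7016  1.191   1.9629] 
pos [0.4685 0.3317 0.0572] F [-0.4502  0.55   -4.5739] gap 0.27578540486290315 94.91825580596924
tool x [ 0.7055 -0.0989  0.7018] y [-0.1361 -0.9907 -0.0027] z [ 0.6955 -0.0936 -0.7124] tilt 44.57106989787585
F mean [-0.23  0.03 -4.73]
```

Both blocks are still in at 4.7 N. I'll give two more raps per call with little overshoot.

Call:
{"name": "arm_command", "arguments": {"increments": [{"translation": [-0.0115, 0, 0.0115], "yaw": 0}, {"translation": [-0.0115, 0, 0.0115], "yaw": 0}, {"translation": [0.011, 0, -0.011], "yaw": 0}, {"translation": [0.011, 0, -0.011], "yaw": 0}, {"translation": [-0.0115, 0, 0.0115], "yaw": 0}, {"translation": [-0.0115, 0, 0.0115], "yaw": 0}, {"translation": [0.011, 0, -0.011], "yaw": 0}, {"translation": [0.011, 0, -0.011], "yaw": 0}]}}

```text
time_s: 20.85
position: [0.4681, 0.3315, 0.054]
tool_rot: [0.923, -0.063, 0.378, 0.025]
force: [0.4, 0.6, -3.6]
finger_gap: 0.274
grip_force: 96.5
```

```bash
python3 st.py; python3 wt.py;python3 - <<'E'
from pitch import *
s=viewer.snapshot("wrist");o=arm.get_obs();pickle.dump(s,open("w5.pkl","wb"))
for e in edges(s):print(e[0],[k for k in e[1] if 50<k[0]<240])
E
```

```text
t 20.85 q [-0.6338  0.8147 -0.6744  2.2154  1.7058  1.1915  1.9581] 
pos [0.4681 0.3315 0.054 ] F [ 0.3665  0.6224 -3.5542] gap 0.27362364025450786 96.54320955276489
tool x [ 0.7064 -0.098   0.701 ] y [-0.1359 -0.9907 -0.0015] z [ 0.6947 -0.0942 -0.7131] tilt 44.51031432509177
F mean [ 1.14  0.32 -3.72]
225 [(54, -16), (62, 4), (78, 6), (82, -5), (174, 6), (182, -19), (203, 6)]
255 [(76, 8), (174, 5), (179, -8), (192, -8)]
390 [(73, -15), (170, 5), (178, -21), (199, 10), (212, -3)]
420 [(72, -14), (170, 7), (177, -24), (198, 12)]
```

One block is out (3.7 N). I'll repeat for the other.

Call:
{"name": "arm_command", "arguments": {"increments": [{"translation": [-0.0115, 0, 0.0115], "yaw": 0}, {"translation": [-0.0115, 0, 0.0115], "yaw": 0}, {"translation": [0.011, 0, -0.011], "yaw": 0}, {"translation": [0.011, 0, -0.011], "yaw": 0}, {"translation": [-0.0115, 0, 0.0115], "yaw": 0}, {"translation": [-0.0115, 0, 0.0115], "yaw": 0}, {"translation": [0.011, 0, -0.011], "yaw": 0}, {"translation": [0.011, 0, -0.011], "yaw": 0}]}}

```text
time_s: 21.9
position: [0.4679, 0.3313, 0.0504]
tool_rot: [0.923, -0.063, 0.378, 0.025]
force: [0.3, -0.5, -5.4]
finger_gap: 0.273
grip_force: 97.4
```

```bash
python3 st.py; python3 wt.py
```

```text
t 21.9 q [-0.6362  0.8223 -0.6707  2.2153  1.7116  1.1926  1.9514] 
pos [0.4679 0.3313 0.0504] F [ 0.3018 -0.5053 -5.3811] gap 0.273420856287959 97.38857749428803
tool x [ 0.7068 -0.0976  0.7007] y [-0.1359 -0.9907 -0.0009] z [ 0.6942 -0.0946 -0.7135] tilt 44.480022070137835
F mean [ 0.54  0.52 -4.15]
```

Call:
{"name": "arm_command", "arguments": {"increments": [{"translation": [0.005, 0, -0.005], "yaw": 0}, {"translation": [0.007, 0, -0.007], "yaw": 0}, {"translation": [0.007, 0, -0.007], "yaw": 0}, {"translation": [0.007, 0, -0.007], "yaw": 0}, {"translation": [0, 0, 0], "yaw": 0}, {"translation": [0, 0, 0], "yaw": 0}, {"translation": [0, 0, 0], "yaw": 0}, {"translation": [0, 0, 0], "yaw": 0}]}}

```text
time_s: 22.9
position: [0.4687, 0.3315, 0.0883]
tool_rot: [0.923, -0.064, 0.378, 0.025]
force: [-0.5, 0.2, -5.1]
finger_gap: 0.277
grip_force: 97.4
```

```bash
python3 st.py|sed -n 2p; python3 - <<'E'
from h import *
from station import viewer,arm
F=[]
for i in range(10):
    s=viewer.snapshot("scene" if i else "top");F.append(arm.get_obs()["force"])
    if i==0:t=s
print(np.mean(F,0),np.std(F,0)/3)
pickle.dump((s,t),open("g5.pkl","wb"))
cv2.imwrite("pics/g5.png",crop(s,365,180,135,110,5))
for s in(s,t):
    hsv=cv2.cvtColor(s["frame"],cv2.COLOR_RGB2HSV)
    m=cv2.inRange(hsv,(14,90,90),(24,200,255));m[:, :]=m
    n,l,st,c=cv2.connectedComponentsWithStats(m)
    print([(x[:5].tolist(),cc.round().tolist(),np.median(hsv[l==i],0).tolist()) for i,(x,cc) in enumerate(zip(st,c)) if i and x[4]>15 and 100<cc[1]<300])
E
```

```text
pos [0.4687 0.3315 0.0883] F [-0.5113  0.21   -5.0939] gap 0.27715353355730976 97.4004050854019
[-0.07665067  0.11009209 -5.04587037] [0.12237471 0.13854578 0.08214165]
[([394, 95, 45, 17, 332], [417.0, 103.0], [14.0, 96.0, 119.0]), ([571, 100, 13, 8, 49], [576.0, 104.0], [14.0, 94.0, 97.0]), ([489, 117, 6, 9, 23], [492.0, 121.0], [15.0, 96.0, 104.0]), ([632, 169, 8, 16, 54], [636.0, 176.0], [15.0, 93.0, 93.0]), ([26, 192, 31, 31, 413], [41.0, 207.0], [15.0, 94.0, 93.0]), ([284, 203, 29, 13, 135], [298.0, 209.0], [14.0, 98.0, 172.0]), ([37, 208, 27, 27, 308], [50.0, 222.0], [15.0, 94.0, 104.0]), ([565, 215, 56, 73, 1324], [591.0, 243.0], [15.0, 95.0, 95.0]), ([256, 218, 82, 66, 1683], [300.0, 252.0], [14.0, 97.0, 152.0]), ([119, 223, 35, 41, 754], [136.0, 243.0], [23.0, 133.0, 126.0]), ([462, 246, 20, 30, 454], [472.0, 261.0], [17.0, 113.0, 121.0])]
[([128, 122, 31, 3, 77], [142.0, 123.0], [15.0, 95.0, 110.0]), ([310, 135, 8, 6, 25], [313.0, 137.0], [14.0, 93.0, 147.0]), ([321, 137, 26, 7, 71], [334.0, 140.0], [15.0, 99.0, 164.0]), ([302, 145, 70, 46, 1443], [340.0, 172.0], [15.0, 98.0, 165.0]), ([308, 150, 11, 6, 30], [312.0, 153.0], [15.0, 92.0, 133.0]), ([582, 187, 58, 60, 3084], [610.0, 215.0], [16.0, 103.0, 99.0]), ([166, 192, 18, 29, 436], [175.0, 206.0], [17.0, 111.0, 129.0]), ([343, 210, 31, 4, 105], [359.0, 212.0], [15.0, 95.0, 170.0])]
```

The averaged force of 5.0 N and the lack of any tan patch on the board show that both blocks are still in. The knocks were too soft and the tray has pivoted. I'll set it down, let go so it lies flat, and grip it again level.

Call:
{"name": "arm_command", "arguments": {"increments": [{"translation": [-0.0083, 0, 0.0085], "yaw": 0}, {"translation": [-0.0083, 0, 0.0085], "yaw": 0}, {"translation": [-0.0083, 0, 0.0085], "yaw": 0}, {"translation": [-0.0083, 0, 0.0085], "yaw": 0}, {"translation": [-0.0083, 0, 0.0085], "yaw": 0}, {"translation": [0, 0, 0], "yaw": 0}, {"translation": [0, 0, 0], "yaw": 0}, {"translation": [0, 0, 0], "yaw": 0}]}}

```text
time_s: 24.2
position: [0.4692, 0.332, 0.0297]
tool_rot: [0.923, -0.064, 0.379, 0.024]
force: [0.6, -0.6, -4.9]
finger_gap: 0.279
grip_force: 97.3
```

Call:
{"name": "arm_command", "arguments": {"increments": [{"translation": [0, 0, 0], "yaw": 0}, {"translation": [0, 0, 0], "yaw": 0}, {"translation": [0, 0, 0], "yaw": 0}, {"translation": [0, 0, 0], "yaw": 0}, {"translation": [0, 0, 0], "yaw": 0}, {"translation": [0, 0, 0], "yaw": 0}, {"translation": [0, 0, 0], "yaw": 0}, {"translation": [0, 0, 0], "yaw": 0}], "hand": 0.5}}

```text
time_s: 25.0
position: [0.4691, 0.3318, 0.0293]
tool_rot: [0.923, -0.064, 0.379, 0.024]
force: [-0.8, -0.1, -0.2]
finger_gap: 0.496
grip_force: 0.0
```

```bash
python3 st.py; python3 - <<'E'
from pitch import *
s=viewer.snapshot("wrist");o=arm.get_obs();pickle.dump(s,open("w6.pkl","wb"))
for e in edges(s):print(e[0],[k for k in e[1] if 40<k[0]<260])
R=Ro.from_quat(o["tool_rot"]).as_matrix()
print(pred(s,o["position"],R,0).round(1).tolist())
E
```

```text
t 25.0 q [-0.6457  0.8716 -0.654   2.2109  1.7544  1.2066  1.9088] 
pos [0.4691 0.3318 0.0293] F [-0.7884 -0.0681 -0.1915] gap 0.49599170829618683 0.0
tool x [ 0.7052 -0.0991  0.7021] y [-0.1361 -0.9907 -0.0031] z [ 0.6959 -0.0933 -0.7121] tilt 44.59536662631502
225 [(70, 17), (90, -25), (175, -19), (244, 9), (254, 4)]
255 [(63, 12), (84, 4), (90, -23), (174, -11), (185, -6), (186, -6), (249, 3)]
390 [(71, -21), (173, -21), (232, 11), (255, -8)]
420 [(61, 3), (87, -17), (172, -20), (225, 9)]
[[319.0, 103.1], [319.1, 190.1], [319.0, 220.0], [318.9, 142.6]]
```

```bash
python3 - <<'E'
from pitch import *
s=pickle.load(open("w6.pkl","rb"));o=arm.get_obs();R=Ro.from_quat(o["tool_rot"]).as_matrix();t=o["position"]
ev=np.array([89,173.7])
for p in(-.007,0.007):
    r=least_squares(lambda v:pred(s,t,R,p,*v)[:2,1]-ev,(-.011,.098),diff_step=.01);print(p,r.x,r.fun)
r=least_squares(lambda v:pred(s,t,R,v[0],.02-(t[2]+.019*.712-.018),v[1])[:2,1]-ev,(0,.098),diff_step=.01,x_scale=[.1,.01]);print("z known:",r.x,r.fun,"gx",.02-(t[2]+.019*.712-.018))
E
```

```text
-0.007 [-0.0051753   0.10487696] [-1.78488335e-11 -3.03259640e-11]
0.007 [-0.00791643  0.10644836] [-1.55966973e-09 -2.62468802e-09]
z known: [-0.00883716  0.10466435] [1.09707798e-11 1.83888460e-11] gx -0.004816657632816031
```

The tray lies flat, and its edges match a level pose. I'll shift the fingers to the handle's middle, grip again, and note the contact height.

Call:
{"name": "arm_command", "arguments": {"increments": [{"translation": [0.0045, 0, 0.0018], "yaw": 0}, {"translation": [0.0045, 0, 0.0017], "yaw": 0}, {"translation": [0, 0, 0], "yaw": 0}, {"translation": [0, 0, 0], "yaw": 0}, {"translation": [0, 0, 0], "yaw": 0}, {"translation": [0, 0, 0], "yaw": 0}, {"translation": [0, 0, 0], "yaw": 0}, {"translation": [0, 0, 0], "yaw": 0}]}}

```text
time_s: 25.85
position: [0.4778, 0.3306, 0.0331]
tool_rot: [0.923, -0.064, 0.379, 0.024]
force: [-0.2, -0.4, -0.3]
finger_gap: 0.499
grip_force: 0.0
```

Call:
{"name": "arm_command", "arguments": {"increments": [{"translation": [0, 0, 0], "yaw": 0}, {"translation": [0, 0, 0], "yaw": 0}, {"translation": [0, 0, 0], "yaw": 0}, {"translation": [0, 0, 0], "yaw": 0}, {"translation": [0, 0, 0], "yaw": 0}, {"translation": [0, 0, 0], "yaw": 0}, {"translation": [0, 0, 0], "yaw": 0}, {"translation": [0, 0, 0], "yaw": 0}], "hand": 1}}

```text
time_s: 26.65
position: [0.4779, 0.3308, 0.0332]
tool_rot: [0.923, -0.064, 0.379, 0.024]
force: [-1.2, 1.6, 3.9]
finger_gap: 0.289
grip_force: 60.2
```

```bash
python3 st.py
```

```text
t 26.65 q [-0.6305  0.8619 -0.6499  2.2029  1.7578  1.1932  1.9309] 
pos [0.4779 0.3308 0.0332] F [-1.1749  1.6432  3.8539] gap 0.28857269737649033 60.20054876804352
tool x [ 0.7051 -0.0991  0.7021] y [-0.1359 -0.9907 -0.0034] z [ 0.6959 -0.093  -0.7121] tilt 44.597901444119906
```

Call:
{"name": "arm_command", "arguments": {"increments": [{"translation": [0.0141, 0, -0.0141], "yaw": 0}, {"translation": [0.0141, 0, -0.0141], "yaw": 0}, {"translation": [0, 0, 0], "yaw": 0}, {"translation": [-0.0146, 0, 0.0146], "yaw": 0}, {"translation": [-0.0146, 0, 0.0146], "yaw": 0}, {"translation": [0.004, 0, -0.004], "yaw": 0}, {"translation": [0.01, 0, -0.01], "yaw": 0}, {"translation": [0.01, 0, -0.01], "yaw": 0}]}}

```text
time_s: 27.45
position: [0.4776, 0.3299, 0.0649]
tool_rot: [0.923, -0.064, 0.378, 0.025]
force: [-0.7, -0.5, -2.9]
finger_gap: 0.287
grip_force: 68.7
```

```bash
cat > chk.py <<'E'
from pitch import *
F=[]
for i in range(6):
    s=viewer.snapshot("wrist");F.append(arm.get_obs()["force"])
o=arm.get_obs();print(o["time_s"],"z",o["position"].round(4),"F",np.mean(F,0).round(2),"grip",round(o["grip_force"]),round(o["finger_gap"],3))
pickle.dump(s,open("wl.pkl","wb"))
for e in edges(s):print(e[0],[k for k in e[1] if 40<k[0]<260])
E
python3 chk.py
```

```text
27.75 z [0.478  0.3301 0.0648] F [ 0.21  0.25 -2.53] grip 69 0.286
225 [(174, -19), (183, 19), (209, -7), (222, -4)]
255 [(173, -9), (187, -8), (192, 15), (209, -5), (222, -4), (246, 3)]
390 [(172, -13), (183, 9), (191, 16), (206, -15), (219, -4), (234, 10)]
420 [(45, -3), (173, -19), (183, 36), (196, -4), (205, -13), (221, 3)]
```

The force is now 2.5 N, which is just the empty tray, so both blocks are out. I'll lift straight up and look.

Call:
{"name": "arm_command", "arguments": {"increments": [{"translation": [0.004, 0, -0.004], "yaw": 0}, {"translation": [0.007, 0, -0.007], "yaw": 0}, {"translation": [0.009, 0, -0.009], "yaw": 0}, {"translation": [0.01, 0, -0.01], "yaw": 0}, {"translation": [0.01, 0, -0.01], "yaw": 0}, {"translation": [0.01, 0, -0.01], "yaw": 0}, {"translation": [0.01, 0, -0.01], "yaw": 0}, {"translation": [0.01, 0, -0.01], "yaw": 0}]}}

```text
time_s: 28.55
position: [0.4787, 0.33, 0.1664]
tool_rot: [0.923, -0.064, 0.379, 0.024]
force: [0.5, 0.8, -4.1]
finger_gap: 0.288
grip_force: 68.7
```

```bash
python3 st.py; python3 - <<'E'
from h import *
from station import viewer
s=viewer.snapshot("scene");t=viewer.snapshot("top");pickle.dump((s,t),open("g6.pkl","wb"))
cv2.imwrite("pics/g6.png",crop(s,365,180,135,110,5))
for s in(s,t):
    hsv=cv2.cvtColor(s["frame"],cv2.COLOR_RGB2HSV)
    m=cv2.inRange(hsv,(14,90,60),(24,200,255))
    n,l,st,c=cv2.connectedComponentsWithStats(m)
    print([(x[:5].tolist(),cc.round().tolist(),np.median(hsv[l==i],0).tolist()) for i,(x,cc) in enumerate(zip(st,c)) if i and x[4]>15 and 180<cc[1]<300 and (370<cc[0]<500 or 150<cc[0]<280)])
E
```

```text
t 28.55 q [-0.5583  0.5645 -0.7345  2.1803  1.4915  1.1125  2.234 ] 
pos [0.4787 0.33   0.1664] F [ 0.4853  0.7739 -4.1265] gap 0.28807800447542803 68.70116829872131
tool x [ 0.7046 -0.0995  0.7026] y [-0.136  -0.9907 -0.0038] z [ 0.6964 -0.0928 -0.7116] tilt 44.632918889681974
[([382, 228, 62, 38, 1023], [413.0, 246.0], [17.0, 116.0, 157.0]), ([462, 246, 20, 29, 500], [471.0, 260.0], [17.0, 114.0, 129.0])]
[([166, 192, 20, 29, 450], [175.0, 207.0], [17.0, 119.0, 153.5]), ([253, 196, 9, 19, 101], [257.0, 206.0], [17.0, 115.0, 154.0])]
```

View pics/g6.png

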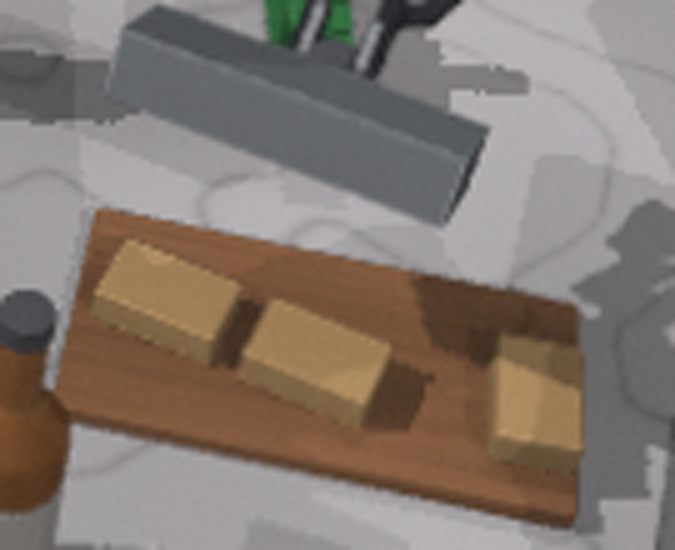

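The picture shows both stock blocks lying flat on the board at crop (170,295) and (315,355), beside block_done (537,400). The tray has swung in the fingers, so I'll fit its pitch from the corners.

```bash
cat > sw.py <<'E'
from track import *
def pose(tcp,R,p,gx,gz):
    c=np.sqrt(.5);B=np.array([[-c,0,-c],[0,1,0],[c,0,-c]]).T
    Rt=R@B.T@Ro.from_euler("y",p).as_matrix();g=tcp-.019*R[:,2]
    return Rt,g-Rt@[gx,0,gz]
E
python3 - <<'E'
from sw import *
a,_=pickle.load(open("g6.pkl","rb"))
R=np.array([[.7046,-.0995,.7026],[-.136,-.9907,-.0038],[.6964,-.0928,-.7116]]).T;t=np.array([.4787,.33,.1664])
s=lambda x,y:(365+x/5-.4,180+y/5-.4)
U=np.array([s(160,5),s(488,128),s(122,40),s(470,155),s(108,95),s(442,225)])
L,Rr=.095,-.095 # left in image = tray +y
H1=np.array([[.02,L,.064],[.02,Rr,.064],[-.02,L,.064],[-.02,Rr,.064],[-.02,L,0],[-.02,Rr,0]])
H2=np.array([[-.02,L,.064],[-.02,Rr,.064],[-.02,L,0],[-.02,Rr,0],[.02,L,0],[.02,Rr,0]])
for n,H in(("H1",H1),("H2",H2)):
  best=None
  for p0 in(-1.5,-1,-.5,0,.5,1):
    def f(v):
        Rt,o=pose(t,R,*v);return np.r_[(proj(a,H@Rt.T+o)-U).ravel(),(v[1]+.011)*100,(v[2]-.098)*100]
    r=least_squares(f,[p0,-.011,.098],x_scale=[.3,.01,.01])
    if best is None or r.cost<best.cost:best=r
  Rt,o=pose(t,R,*best.x);print(n,best.x.round(3),best.cost.round(1),best.fun.round(1),"x",Rt[:,0].round(2),"z",Rt[:,2].round(2),"mouth",(Rt@[.02,0,.032]+o).round(3),"far rim",(Rt@[.02,0,0]+o).round(3))
E
```

```text
H1 [-1.63   0.026  0.041] 62.0 [ 1.7 -2.3  1.3 -2.3  3.5 -0.3  0.2  2.3  4.1  4.   0.8  3.4  3.7 -5.7] x [-0.99  0.14  0.07] z [ 0.06 -0.01  1.  ] mouth [0.471 0.331 0.17 ] far rim [0.469 0.331 0.138]
H2 [ 0.449 -0.008  0.089] 4.9 [ 0.3 -0.2  0.2  0.1  0.6 -2.3 -0.4  1.1 -0.8  0.2 -0.1  1.   0.3 -0.9] x [ 0.43 -0.05 -0.9 ] z [-0.89  0.12 -0.43] mouth [0.529 0.323 0.18 ] far rim [0.557 0.319 0.193]
```

The fit gives a pitch of +0.45 rad: the far edge is up and the handle-side rim is lowest. It will settle flat on the mat when released. Next I'll find a carrying route to the mat that stays within the joint ranges.

```bash
python3 - <<'E'
from plan import *
R0=Ro.from_matrix(np.array([[.7046,-.0995,.7026],[-.136,-.9907,-.0038],[.6964,-.0928,-.7116]]).T)
qs=np.array([-.5583,.5645,-.7345,2.1803,1.4915,1.1125,2.234]);a=[.479,.33,.166]
def go(pts,dy=None):
    q=qs;e=0;m=0;log=[]
    for i,p in enumerate(pts):
        q,ep,er=ik(p,R0*Z(0 if dy is None else dy[i]),q,.03);e=max(e,ep,er*.3);log.append(q)
    return e,np.array(log)
for x in(.5,.54,.58):
  for z in(.13,.17,.21):
    P=W(a,[x,.25,z],4)+W([x,.25,z],[x,-.2,z],12)+W([x,-.2,z],[.51,-.37,z],5)+W([.51,-.37,z],[.51,-.37,.03],5)
    for y in(0,.4,.8):
        n=len(P);dy=[y*min(1,k/5) for k in range(n-8)]+[y*(1-k/5) if k<5 else 0 for k in range(1,9)]
        e,l=go(P,dy);print(x,z,y,round(e,3),l[:,6].max().round(2),"q end",l[-1])
E
```

```text
0.5 0.13 0 0.052 2.52 q end [ 1.36  0.92 -0.78  2.2   3.06  0.39  2.52]
0.5 0.13 0.4 0.049 2.52 q end [ 1.36  0.92 -0.78  2.2   3.06  0.39  2.52]
0.5 0.13 0.8 0.049 2.52 q end [ 1.36  0.92 -0.78  2.2   3.06  0.39  2.52]
0.5 0.17 0 0.043 2.52 q end [ 1.36  0.92 -0.78  2.2   3.06  0.39  2.52]
0.5 0.17 0.4 0.039 2.52 q end [ 1.36  0.92 -0.78  2.2   3.06  0.39  2.52]
0.5 0.17 0.8 0.039 2.52 q end [ 1.36  0.92 -0.78  2.2   3.06  0.39  2.52]
0.5 0.21 0 0.034 2.52 q end [ 1.36  0.92 -0.78  2.2   3.06  0.39  2.52]
0.5 0.21 0.4 0.027 2.52 q end [ 1.36  0.92 -0.78  2.2   3.06  0.39  2.52]
0.5 0.21 0.8 0.027 2.52 q end [ 1.36  0.92 -0.78  2.2   3.06  0.39  2.52]
0.54 0.13 0 0.023 2.52 q end [ 1.36  0.92 -0.78  2.2   3.06  0.39  2.52]
0.54 0.13 0.4 0.021 2.52 q end [ 1.36  0.92 -0.78  2.2   3.06  0.39  2.52]
0.54 0.13 0.8 0.021 2.52 q end [ 1.36  0.92 -0.78  2.2   3.06  0.39  2.52]
0.54 0.17 0 0.016 2.52 q end [ 1.36  0.92 -0.78  2.2   3.06  0.39  2.52]
0.54 0.17 0.4 0.013 2.52 q end [ 1.36  0.92 -0.78  2.2   3.06  0.39  2.52]
0.54 0.17 0.8 0.013 2.52 q end [ 1.36  0.92 -0.78  2.2   3.06  0.39  
[... 185 characters left out ...]
[ 1.36  0.92 -0.78  2.2   3.06  0.39  2.52]
0.58 0.13 0 0.0 2.26 q end [ 1.25  0.86 -0.63  2.21  3.33  0.41  2.19]
0.58 0.13 0.4 0.0 2.24 q end [ 1.2   0.84 -0.56  2.21  3.43  0.43  2.06]
0.58 0.13 0.8 0.0 2.24 q end [ 1.14  0.82 -0.48  2.21  3.52  0.46  1.94]
0.58 0.17 0 0.0 2.37 q end [ 1.05  0.8  -0.36  2.22  3.64  0.51  1.78]
0.58 0.17 0.4 0.0 2.26 q end [ 1.02  0.8  -0.33  2.22  3.67  0.52  1.74]
0.58 0.17 0.8 0.0 2.26 q end [ 0.99  0.79 -0.29  2.22  3.7   0.54  1.7 ]
0.58 0.21 0 0.019 2.52 q end [ 1.36  0.92 -0.78  2.2   3.06  0.39  2.52]
0.58 0.21 0.4 0.019 2.52 q end [ 1.36  0.92 -0.78  2.2   3.06  0.39  2.52]
0.58 0.21 0.8 0.017 2.52 q end [ 1.36  0.92 -0.78  2.2   3.06  0.39  2.52]
```

```bash
python3 - <<'E'
from plan import *
from sw import pose
Rm=np.array([[.7046,-.0995,.7026],[-.136,-.9907,-.0038],[.6964,-.0928,-.7116]]).T;R0=Ro.from_matrix(Rm)
t=np.array([.4787,.33,.1664]);Rt,o=pose(t,Rm,.449,-.008,.089)
N=Rt@[.02,0,.064]+o-t;h=-Rt[:,2].copy();h[2]=0;h/=np.linalg.norm(h)
tgt=np.array([.561,-.373,.006])-.032*h-N;print("near rim rel TCP",N.round(4),"heading",h.round(3),"TCP target at touch",tgt.round(4))
qs=np.array([-.5583,.5645,-.7345,2.1803,1.4915,1.1125,2.234])
x,y=tgt[:2]
for z in(.14,.16,.18):
    P=W(t,[.53,.2,z],4)+W([.53,.2,z],[.58,.07,z],4)+W([.58,.07,z],[.58,-.15,z],6)+W([.58,-.15,z],[x,y,z],6)+W([x,y,z],[x,y,.03],5)
    q=qs;L=[];e=0
    for p in P:
        q,ep,er=ik(p,R0,q,.03);e=max(e,ep,er*.3);L.append(q)
    L=np.array(L);print(z,round(e,4),L[:,6].max().round(2),L[-1],"max step",np.abs(np.diff(L,axis=0)).max(0))
E
```

```text
near rim rel TCP [ 0.02 -0.   -0.  ] heading [ 0.99 -0.14  0.  ] TCP target at touch [ 0.51 -0.37  0.01]
0.14 0.0 2.21 [ 1.25  0.86 -0.63  2.22  3.32  0.42  2.19] max step [0.13 0.05 0.05 0.05 0.11 0.07 0.02]
0.16 0.0002 2.23 [ 1.15  0.83 -0.5   2.22  3.49  0.46  1.97] max step [0.14 0.06 0.08 0.04 0.38 0.07 0.31]
0.18 0.0003 2.28 [ 1.    0.79 -0.31  2.23  3.68  0.54  1.73] max step [0.15 0.07 0.14 0.04 0.65 0.09 0.6 ]
```

Call:
{"name": "arm_command", "arguments": {"increments": [{"translation": [0.005, 0.02, 0.01], "yaw": 0}, {"translation": [0.008, 0.034, 0.018], "yaw": 0}, {"translation": [0.008, 0.034, 0.019], "yaw": 0}, {"translation": [0.009, 0.034, 0.019], "yaw": 0}, {"translation": [0.012, 0.0305, 0.0118], "yaw": 0}, {"translation": [0.012, 0.0305, 0.0118], "yaw": 0}, {"translation": [0.012, 0.0305, 0.0118], "yaw": 0}, {"translation": [0.012, 0.0305, 0.0118], "yaw": 0}]}}

```text
time_s: 29.45
position: [0.5793, 0.0686, 0.1379]
tool_rot: [0.923, -0.064, 0.378, 0.024]
force: [0.4, 1.0, -2.3]
finger_gap: 0.288
grip_force: 68.7
```

```bash
python3 st.py
```

```text
t 29.45 q [-0.0066  0.5092 -0.558   2.3922  2.1222  0.762   2.1455] 
pos [0.5793 0.0686 0.1379] F [ 0.3814  1.0328 -2.3231] gap 0.28754703476070415 68.72461080551147
tool x [ 0.7055 -0.0988  0.7017] y [-0.1358 -0.9907 -0.0029] z [ 0.6955 -0.0932 -0.7124] tilt 44.567341691937386
```

Call:
{"name": "arm_command", "arguments": {"increments": [{"translation": [0.0027, 0.027, 0.0022], "yaw": 0}, {"translation": [0.0027, 0.027, 0.0022], "yaw": 0}, {"translation": [0.0027, 0.027, 0.0022], "yaw": 0}, {"translation": [0.0027, 0.027, 0.0022], "yaw": 0}, {"translation": [0.0027, 0.027, 0.0022], "yaw": 0}, {"translation": [0.0027, 0.027, 0.0022], "yaw": 0}, {"translation": [0.0027, 0.027, 0.0022], "yaw": 0}, {"translation": [0.0027, 0.027, 0.0022], "yaw": 0}]}}

```text
time_s: 30.25
position: [0.5769, -0.1488, 0.1398]
tool_rot: [0.923, -0.064, 0.378, 0.024]
force: [0.8, 0.5, -2.9]
finger_gap: 0.29
grip_force: 68.7
```

Call:
{"name": "arm_command", "arguments": {"increments": [{"translation": [-0.0034, 0.0284, -0.0035], "yaw": 0}, {"translation": [-0.0034, 0.0284, -0.0035], "yaw": 0}, {"translation": [-0.0034, 0.0284, -0.0035], "yaw": 0}, {"translation": [-0.0034, 0.0284, -0.0035], "yaw": 0}, {"translation": [-0.0034, 0.0284, -0.0035], "yaw": 0}, {"translation": [-0.0034, 0.0284, -0.0035], "yaw": 0}, {"translation": [-0.0034, 0.0284, -0.0035], "yaw": 0}, {"translation": [-0.0034, 0.0284, -0.0035], "yaw": 0}]}}

```text
time_s: 31.05
position: [0.5068, -0.3686, 0.1398]
tool_rot: [0.923, -0.064, 0.378, 0.024]
force: [0.8, -0.3, -3.1]
finger_gap: 0.289
grip_force: 68.8
```

```bash
python3 st.py; python3 - <<'E'
from sw import *
from station import arm,viewer
from scipy.optimize import minimize_scalar
o=arm.get_obs();R=Ro.from_quat(o["tool_rot"]).as_matrix();t=o["position"]
a=viewer.snapshot("scene");b=viewer.snapshot("top");w=viewer.snapshot("wrist");pickle.dump((a,b,w),open("g7.pkl","wb"))
# silhouette score of pitch
for p in np.arange(-.1,.8,.1):
    Rt,oo=pose(t,R,p,-.008,.089);e=0
    for s in(a,b):
        P=lambda M:cv2.convexHull(proj(s,M@Rt.T+oo).astype(np.float32))[:,0]
        sil=np.maximum(soft(P(C)),soft(P(HB)))>.5;m=mask(s)>0
        x0,y0=(P(C).min(0)-8).astype(int);x1,y1=(P(C).max(0)+8).astype(int)
        e+=(sil^m)[y0:y1,x0:x1].sum()
    print(round(p,2),e,"mouth",(Rt@[.02,0,.032]+oo).round(3),"near rim",(Rt@[.02,0,.064]+oo).round(3),"handle low",(Rt@[-.002,0,.121]+oo).round(3))
m=np.array([onplane(b,u,.005)[:2] for u in((422,174),(496,170),(500,221),(427,225))]);print(m.mean(0))
E
```

```text
t 31.05 q [ 1.375   0.64   -0.7913  2.2008  3.3338  0.1817  2.0729] 
pos [ 0.5068 -0.3686  0.1398] F [ 0.8165 -0.2784 -3.0783] gap 0.28851969678164857 68.76840949058533
tool x [ 0.7057 -0.0993  0.7016] y [-0.1363 -0.9907 -0.0031] z [ 0.6953 -0.0934 -0.7126] tilt 44.553372642964696
-0.1 2306 mouth [ 0.547 -0.374  0.119] near rim [ 0.515 -0.37   0.123] handle low [ 0.461 -0.362  0.151]
0.0 2089 mouth [ 0.55  -0.374  0.125] near rim [ 0.518 -0.37   0.125] handle low [ 0.462 -0.362  0.148]
0.1 1863 mouth [ 0.552 -0.375  0.131] near rim [ 0.521 -0.37   0.128] handle low [ 0.463 -0.363  0.144]
0.2 1696 mouth [ 0.554 -0.375  0.137] near rim [ 0.523 -0.371  0.131] handle low [ 0.464 -0.363  0.141]
0.3 1497 mouth [ 0.556 -0.375  0.143] near rim [ 0.525 -0.371  0.134] handle low [ 0.465 -0.363  0.138]
0.4 1298 mouth [ 0.556 -0.375  0.149] near rim [ 0.527 -0.371  0.137] handle low [ 0.467 -0.363  0.136]
0.5 1199 mouth [ 0.556 -0.375  0.156] near rim [ 0.529 -0.372  0.141] handle low [ 0.468 -0.363  0.133]
0.6 1371 mouth [ 0.556 -0.375  0.162] near rim [ 0.53  -0.372  0.144] handle low [ 0.471 -0.364  0.131]
0.7 1602 mouth [ 0.555 -0.375  0.168] near rim [ 0.53  -0.372  0.148] handle low [ 0.473 -0.364  0.128]
[ 0.56149997 -0.37305187]
```

Call:
{"name": "arm_command", "arguments": {"increments": [{"translation": [-0.0075, 0, 0.0076], "yaw": 0}, {"translation": [-0.0075, 0, 0.0076], "yaw": 0}, {"translation": [-0.0075, 0, 0.0076], "yaw": 0}, {"translation": [-0.0075, 0, 0.0076], "yaw": 0}, {"translation": [-0.0075, 0, 0.0076], "yaw": 0}, {"translation": [-0.0075, 0, 0.0076], "yaw": 0}, {"translation": [-0.0075, 0, 0.0076], "yaw": 0}, {"translation": [-0.0075, 0, 0.0076], "yaw": 0}]}}

```text
time_s: 32.0
position: [0.5078, -0.3673, 0.0538]
tool_rot: [0.923, -0.064, 0.379, 0.024]
force: [0.3, -0.9, -3.1]
finger_gap: 0.288
grip_force: 68.7
```

Call:
{"name": "arm_command", "arguments": {"increments": [{"translation": [-0.004, 0, 0.004], "yaw": 0}, {"translation": [-0.004, 0, 0.004], "yaw": 0}, {"translation": [-0.004, 0, 0.004], "yaw": 0}, {"translation": [-0.004, 0, 0.004], "yaw": 0}, {"translation": [-0.004, 0, 0.004], "yaw": 0}, {"translation": [-0.003, 0, 0.003], "yaw": 0}, {"translation": [0, 0, 0], "yaw": 0}, {"translation": [0, 0, 0], "yaw": 0}]}}

```text
time_s: 32.8
position: [0.5077, -0.3671, 0.0222]
tool_rot: [0.923, -0.064, 0.379, 0.024]
force: [0.5, -0.9, -2.3]
finger_gap: 0.288
grip_force: 68.7
```

```bash
python3 st.py
```

```text
t 32.8 q [ 1.2386  0.8756 -0.6127  2.2145  3.3396  0.4346  2.1834] 
pos [ 0.5077 -0.3671  0.0222] F [ 0.5358 -0.8648 -2.2987] gap 0.2880262323915052 68.72092723846436
tool x [ 0.7051 -0.0991  0.7021] y [-0.136  -0.9907 -0.0032] z [ 0.6959 -0.0932 -0.712 ] tilt 44.598863746508776
```

Call:
{"name": "arm_command", "arguments": {"increments": [{"translation": [-0.0013, 0, 0.0013], "yaw": 0}, {"translation": [-0.0012, 0, 0.0013], "yaw": 0}, {"translation": [0, 0, 0], "yaw": 0}, {"translation": [0, 0, 0], "yaw": 0}, {"translation": [0, 0, 0], "yaw": 0}, {"translation": [0, 0, 0], "yaw": 0}, {"translation": [0, 0, 0], "yaw": 0}, {"translation": [0, 0, 0], "yaw": 0}]}}

```text
time_s: 33.6
position: [0.5077, -0.3671, 0.0186]
tool_rot: [0.923, -0.064, 0.379, 0.024]
force: [0.3, 0.4, -2.8]
finger_gap: 0.29
grip_force: 68.7
```

Call:
{"name": "arm_command", "arguments": {"increments": [{"translation": [0, 0, 0], "yaw": 0}, {"translation": [0, 0, 0], "yaw": 0}, {"translation": [0, 0, 0], "yaw": 0}, {"translation": [0, 0, 0], "yaw": 0}, {"translation": [0, 0, 0], "yaw": 0}, {"translation": [0, 0, 0], "yaw": 0}, {"translation": [0, 0, 0], "yaw": 0}, {"translation": [0, 0, 0], "yaw": 0}], "hand": 0.4}}

```text
time_s: 34.4
position: [0.5076, -0.3671, 0.0186]
tool_rot: [0.923, -0.064, 0.379, 0.024]
force: [-0.1, -0.3, 1.0]
finger_gap: 0.604
grip_force: 0.0
```

```bash
cat > fin.py <<'E'
from sw import *
from station import arm,viewer
a=viewer.snapshot("scene");b=viewer.snapshot("top");pickle.dump((a,b),open("g8.pkl","wb"))
def build(v): # x,y,heading,pitch ; rim height via near edge z
    h=np.array([np.cos(v[2]),np.sin(v[2]),0]);z=-h;x=np.array([0,0,-1.]);y=np.cross(z,x)
    Rt=np.array([x,y,z]).T@Ro.from_euler("y",v[3]).as_matrix();m=np.array([v[0],v[1],.006+.032*abs(np.sin(v[3]))])
    return Rt,m-Rt@[.02,0,.032]
def err(v):
    Rt,o=build(v);e=0
    for s in(a,b):
        P=lambda M:cv2.convexHull(proj(s,M@Rt.T+o).astype(np.float32))[:,0]
        r=cv2.GaussianBlur(np.maximum(soft(P(C)),soft(P(HB))),(0,0),1);m=cv2.GaussianBlur(mask(s).astype(float),(0,0),1)
        k=roi[id(s)];e+=((r-m)[k]**2).sum()
    return e
from scipy.optimize import minimize
roi={}
for s in(a,b):
    c=proj(s,[[.56,-.375,.03]])[0].astype(int);roi[id(s)]=(slice(c[1]-32,c[1]+32),slice(c[0]-42,c[0]+42))
for p0 in(0,.3):
    r=minimize(err,[.56,-.375,-.14,p0],method="Nelder-Mead",options=dict(initial_simplex=np.array([.56,-.375,-.14,p0])+np.vstack([np.zeros(4),np.diag([.01,.01,.1,.1])]),xatol=1e-4))
    print(r.x.round(4),round(r.fun,1))
print([round(err([.56,-.375,-.14,p]),1) for p in(-.2,-.1,0,.1,.2,.3,.45)])
cv2.imwrite("pics/g8.png",crop(a,160,150,110,90,5))
E
python3 st.py; python3 fin.py
```

```text
t 34.4 q [ 1.2361  0.8836 -0.6088  2.2136  3.3403  0.4412  2.1867] 
pos [ 0.5076 -0.3671  0.0186] F [-0.1339 -0.2706  0.9758] gap 0.6039183681454532 0.0
tool x [ 0.7052 -0.0991  0.7021] y [-0.1361 -0.9907 -0.0032] z [ 0.6959 -0.0933 -0.7121] tilt 44.595819043900214
[ 0.5686 -0.3778 -0.1494  0.0007] 611.4
[ 0.5754 -0.3766 -0.1528  0.2333] 686.3
[np.float64(781.3), np.float64(808.3), np.float64(869.8), np.float64(996.4), np.float64(1150.8), np.float64(1266.7), np.float64(1421.8)]
```

The fit shows the tray lying flat near the mat's middle, about 9 mm off. I'll open fully and retreat back along the tool.

Call:
{"name": "arm_command", "arguments": {"increments": [{"translation": [0, 0, 0], "yaw": 0}, {"translation": [0, 0, 0], "yaw": 0}, {"translation": [0, 0, -0.005], "yaw": 0}, {"translation": [0, 0, -0.015], "yaw": 0}, {"translation": [0, 0, -0.02], "yaw": 0}, {"translation": [0, 0, -0.02], "yaw": 0}, {"translation": [0, 0, -0.02], "yaw": 0}, {"translation": [0, 0, -0.02], "yaw": 0}], "hand": 0.2}}

```text
time_s: 35.3
position: [0.4366, -0.3575, 0.0907]
tool_rot: [0.923, -0.064, 0.378, 0.025]
force: [-0.3, 0.2, 0.3]
finger_gap: 0.802
grip_force: 0.0
```

```bash
python3 st.py; python3 fin.py; python3 - <<'E'
from h import *
a,b=pickle.load(open("g8.pkl","rb"))
for s in(a,b):
    hsv=cv2.cvtColor(s["frame"],cv2.COLOR_RGB2HSV);m=cv2.inRange(hsv,(14,90,60),(24,200,255))
    n,l,st,c=cv2.connectedComponentsWithStats(m)
    for i in range(1,n):
        if st[i,4]>60 and 180<c[i][1]<300 and (370<c[i][0]<500 or 150<c[i][0]<280):print(st[i].tolist(),onplane(s,c[i],.044).round(3))
E
```

```text
t 35.3 q [ 1.4641  0.7137 -0.7504  2.3336  3.4352  0.3304  2.1145] 
pos [ 0.4366 -0.3575  0.0907] F [-0.2837  0.1605  0.338 ] gap 0.8017072886619939 0.0
tool x [ 0.7058 -0.0987  0.7015] y [-0.1361 -0.9907 -0.0024] z [ 0.6952 -0.0938 -0.7126] tilt 44.55065448702279
[ 0.5687 -0.3778 -0.1438 -0.0017] 563.5
[ 0.5752 -0.3766 -0.1503  0.2126] 643.9
[np.float64(714.8), np.float64(742.1), np.float64(803.9), np.float64(929.9), np.float64(1084.4), np.float64(1198.5), np.float64(1349.1)]
[383, 228, 31, 25, 486] [0.543 0.281 0.044]
[412, 239, 32, 27, 530] [0.553 0.372 0.044]
[462, 246, 20, 29, 497] [0.534 0.494 0.044]
[201, 190, 31, 22, 518] [0.538 0.369 0.044]
[166, 192, 21, 29, 487] [0.518 0.491 0.044]
[232, 194, 30, 22, 508] [0.527 0.277 0.044]
```

The tray is flat about 9 mm from the mat's middle, and both blocks are on the board at about (0.53, 0.28) and (0.54, 0.37). block_done has not moved and the gripper is clear, so I'm handing in.

```bash
python3 -c "
from station import workorder
print(workorder.hand_in())"
```

```text
the job is handed in; nothing more can be done
None
```

I handed in the job at about 35 s, without a pass/fail result coming back: both stock blocks lie flat on the board beside the first one, and the empty tray lies face down about 9 mm from the mat's middle.

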